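# Load the bottle rinser, lock its tray and change the supply over

### The job

Get the bottle rinser going: clear the yellow-lidded jar out of the steel rinse tray onto the cork pad, and stand every empty brown bottle that is out on the bench upright in the tray; when that is done, knock the tray's orange locking pin fully down with the mallet (never with the gripper itself). After that move the red changeover lever from the green side to upright centre off, leave it there for five full seconds, and then move it all the way over to the blue side. Finish with the mallet's head back on its rubber mat, the bottles still standing in the tray, the jar on its pad, and the other things on the bench (glass, can, tape) where they were.

Things in the scene. Friction and masses are not known exactly. Their poses are not given: they have to be found in the camera images.
- bottle1: empty brown glass bottle with a white paper label, 175 mm tall, 200 g: body 62 mm across up to 97 mm, neck 26 mm across from 126 mm to the mouth (lip 29 mm across, 166 to 172 mm, for looks only). Origin: centre of its underside, z up its axis. May be absent.
- bottle2: empty brown glass bottle with a white paper label, 175 mm tall, 200 g: body 62 mm across up to 97 mm, neck 26 mm across from 126 mm to the mouth (lip 29 mm across, 166 to 172 mm, for looks only). Origin: centre of its underside, z up its axis. May be absent.
- bottle3: empty brown glass bottle with a white paper label, 175 mm tall, 200 g: body 62 mm across up to 97 mm, neck 26 mm across from 126 mm to the mouth (lip 29 mm across, 166 to 172 mm, for looks only). Origin: centre of its underside, z up its axis. May be absent.
- bottle4: empty brown glass bottle with a white paper label, 175 mm tall, 200 g: body 62 mm across up to 97 mm, neck 26 mm across from 126 mm to the mouth (lip 29 mm across, 166 to 172 mm, for looks only). Origin: centre of its underside, z up its axis. May be absent.
- rinse_tray: fixed open steel tray 200 x 200 mm, 40 mm high, walls 6 mm, inner floor 6 mm up; room for four bottles two by two. Origin: centre of its underside on the bench, z up. A blue pump housing 85 mm high (copper pipe to 118 mm) stands against its +x side, to x = +175 mm. On its +y side a tongue leads to a blue block 44 x 44 mm and 60 mm high at (0, +165) mm, which holds the locking pin.
- lock_pin (a joint): the sprung locking pin, an upright pin with an orange head 30 mm across, 12 mm thick, that slides straight down in the blue block; value in m, 0 = fully up (head top 94 mm above the bench), 0.020 = fully down (head top 74 mm). Starts within 4 mm of the top. It takes about 5 N rising to 6 N to drive down, and stays where it is left (friction beats its spring).
- pin_top (a point): centre of the top face of the orange pin head; z up
- switch_box: fixed grey switch box 150 (x) x 110 (y) x 65 mm high. Origin: centre of its underside, z up. The lever swings along its x axis above the middle of the top. A green mark at its -x end (side I), a white one in the middle (off), a blue one at its +x end (side II).
- changeover (a joint): the changeover lever, hinged about the box's y axis 65 mm above the bench; value in rad, 0 = upright, centre off; -0.65 to -0.5 at the start = leaning to the box's -x end (side I, green), stop at -0.65; +0.65 = stop at the box's +x end (side II, blue). Friction of 0.15 N m (about 2 N at the ball) holds it wherever it is left; no click at centre. When it leans, a push on the upper outer side of the ball only presses it onto its hinge: push level, at or below the ball's height.
- lever_ball (a point): centre of the red ball grip, 30 mm across, on the 12 mm lever rod, 85 mm from the hinge
- mallet: mallet of 380 g standing on one face of its black head: head an upright cylinder 56 mm across and 90 mm tall, wooden handle level, 22 mm wide and 32 mm high, leaving the head along the mallet's +x at 45 mm above the face, from 28 to 186 mm from the head's axis. Origin: centre of the head's lower face; z up the head's axis; centre of mass about 18 mm along +x. Either face strikes.
- mat: fixed black rubber mat 150 (x) x 170 (y) x 4 mm on which the mallet stands. Origin: centre of its underside.
- glass: clear tumbler 68 mm across, 100 mm tall, to be left alone; origin at the centre of its underside
- jar: clear jar of bottle tops with a yellow lid, a plain upright cylinder 60 mm across and 70 mm tall (lid: the top 20 mm), 250 g, standing in the rinse tray at the start; origin at the centre of its underside, z up its axis
- cork_pad: fixed square cork pad 130 x 130 x 6 mm on the bench, for the jar; origin at the centre of its underside
- can: green can 66 mm across, 115 mm tall, to be left alone; origin at the centre of its underside
- tape: roll of brown tape lying flat, 100 mm across, 45 mm high, to be left alone; origin at the centre of its underside

How it is judged:
By the outcome, as a careful person would: the job done as asked, in the order asked, and still so for the second after the job is handed in, with the robot touching nothing.
Of bottle1, bottle2, bottle3, bottle4 only 2 to 4 are there at a start; the rules pass over those that are not, and their reading is None.
At some moment in a run one of mallet, jar may be knocked a few centimetres aside while the robot is not near it.
It also fails if it takes over 210 s, if anything falls off the work surface, if the arm or the gripper's body presses on something with over 40 N, if the wrist force passes 120 N, or if a joint passes its speed limit or range.

### The arm

A 7-joint arm with a two-finger parallel gripper is mounted at the origin on the work surface. World frame = base frame: x ahead of the robot, y to its left, z up, the work surface at z = 0. Lengths are in m, angles in rad, forces in N, time in s.
With the tool pointing down it reaches from about 0.4 to 0.875 m from the base axis. Payload 4.4 kg.
Tool frame: the origin (TCP) lies at the very end of the fingers, on their centre line; the grasp point (between the pads) lies 19 mm behind it; z points along the fingers, y is the line along which they close (so a half turn about z gives the same grasp; the last joint's range is limited). The gripper opens to 85 mm and grips with 20 to 120 N. Pads are 22 mm wide; open, the fingers measure 114 mm over their backs; the gripper's body (76 mm by 85 mm) begins 54 mm behind the grasp point. The pads swing forward as they close: fully open they stand 13 mm farther back than shut.
Start: joints at [-1.241, 0.628, 0.038, 1.517, -0.027, 0.996, -0.02], TCP at [0.251, 0.6, 0.231] pointing down, gripper open.
Joint ranges: [-3.06, 3.06], [-0.37, 2.12], [-1.25, 1.32], [0.18, 2.47], [-1.1, 4.24], [0.23, 1.98], [-2.94, 2.94]. Speed limits (rad/s): [2.57, 2.57, 3.14, 3.14, 3.14, 3.14, 3.14].

### API

Orientations are given as a 3x3 rotation matrix whose columns are the frame's x, y, z axes.
In Python, from workcell import manip, eyes gives the robot as it stands. The module is installed in compiled form; this text tells all that it offers.
- The arm moves only by the shell command python3 -m crank 'ROWS' [FORCE]. ROWS is JSON, a list of rows, each an object with "jaw": the finger opening in cm, from 0 to 8.54; "travel": the shift along the world's x, y, z in cm, a list of three; "dr": the turn, a rotation vector about the world's x, y, z in degrees, a list of three. In form: [{"jaw": jaw, "travel": [tx, ty, tz], "dr": [wx, wy, wz]}, ...]. A call has 1 to 12 rows; each row is the pose to reach, as a shift and turn from the pose commanded when the call began; what a row does not reach only later rows make up. A row lasts 1/10 s, in which the tool goes at most 50 mm and 8.59 degrees, less where a joint would pass 70% of its speed; a pose out of reach is approached as far as the arm can. A call with a gripper value outside its range is refused whole. The fingers move at their own pace and stop on an object; FORCE is the grip in N (left out, the last holds). Time passes only in rows, so rows that repeat a pose let the fingers close. It gives the time, the measured TCP pose, the force, the opening and the grip force at its end, in the units of the state.
- manip.get_obs(): the state, without advancing time (a new reading comes with each control period).
- eyes.snapshot(name): name is "scene" or "top"; returns a dict with "color" (420x560x3 uint8, red, green, blue), "intrinsics" (3x3 intrinsics, pixels), "k1" (the pictures are not rectified: a ray, as slopes to the right and down, at radius r is drawn at 1 + k1 r^2 times it, then the intrinsics apply), "T" (4x4, takes a point from camera to world coordinates). Camera axes: x right, y up, looking along -z (the intrinsics and any distortion apply to the point x, -y, -z); pixel columns grow to the right and rows downward; lengths in m; the calibration is good to about 2 mm. A picture is of the moment at which its call begins. There is no depth.
- manip.close_job(): hands the job in; it is judged then, once.
The state is a dict: "time": time; "joints": joint angles; "dq": joint speeds; "joint_torque": joint torques, N m; "tool_pos": TCP position; "tool_rot": TCP orientation; "wrist_force": force on the tool from outside, world axes, zero at the start; "wrist_torque": the same for the moment, N m; "grip_width": finger opening in m; "grasp_force": force on a finger pad.
Only numpy, scipy, OpenCV 4.12 (cv2) and the standard library are available. Lean on these libraries where they do the work, as an engineer would, in place of code of your own. Each camera call takes 0.05 s, during which the arm holds its last target. There are 200 camera calls.

## Working session

There is one attempt and no reset: what is moved stays moved. The work goes in short steps, Python scripts to look and compute and a shell command to move; the robot and the scene stay as the last step left them, time stands still between calls to the robot, and variables do not carry over. Pictures are saved under pics/ and viewed, at most 14 in all, crops included, and the job is handed in when it is done.

```bash
mkdir -p pics; cat > h.py <<'E'
import numpy as np, cv2
from workcell import manip, eyes
def snap(n,f):
    s=eyes.snapshot(n); cv2.imwrite('pics/'+f+'.png',s['color'][:,:,::-1]); 
    np.savez('pics/'+f+'.npz',**{k:np.array(v) for k,v in s.items()}); return s
def load(f): return np.load('pics/'+f+'.npz')
def ray(s,u,v):
    K=s['intrinsics'];k=float(s['k1'])
    a=np.array([(u-K[0,2])/K[0,0],(v-K[1,2])/K[1,1]]);b=a.copy()
    for _ in range(30): b=a/(1+k*(b@b))
    T=s['T'];return T[:3,3],T[:3,:3]@np.array([b[0],-b[1],-1])
def at(s,u,v,z):
    o,d=ray(s,u,v);return np.round(o+d*(z-o[2])/d[2],4)
def proj(s,p):
    T=s['T'];q=T[:3,:3].T@(np.array(p)-T[:3,3]);a=np.array([q[0],-q[1]])/-q[2]
    a=a*(1+float(s['k1'])*(a@a));K=s['intrinsics'];return np.round([K[0,0]*a[0]+K[0,2],K[1,1]*a[1]+K[1,2]],1)
def ob():
    o=manip.get_obs();print(o['time'],np.round(o['tool_pos'],4),np.round(o['tool_rot'],3).tolist(),o['grip_width'],np.round(o['joints'],2),np.round(o['wrist_force'],1))
E
python3 - <<'E'
from h import *
for n in('top','scene'):
    s=snap(n,n+'0');print(s['T'].round(3).tolist(),s['intrinsics'].tolist(),s['k1'])
    cv2.imwrite('pics/%s0b.png'%n,cv2.resize(s['color'][:,:,::-1],(800,600),interpolation=cv2.INTER_CUBIC))
ob()
E
```

```text
[[0.021, 0.992, -0.126, 0.394], [-1.0, 0.022, 0.005, -0.007], [0.008, 0.126, 0.992, 1.434], [0.0, 0.0, 0.0, 1.0]] [[537.6026177825256, 0.0, 270.5333000394926], [0.0, 537.6026177825256, 213.90698537728986], [0.0, 0.0, 1.0]] -0.053749793815398954
[[0.854, -0.424, 0.3, 0.92], [0.52, 0.713, -0.471, -0.615], [-0.014, 0.559, 0.829, 1.155], [0.0, 0.0, 0.0, 1.0]] [[457.04515870805716, 0.0, 274.20815532887394], [0.0, 457.04515870805716, 212.04428870033132], [0.0, 0.0, 1.0]] -0.1467761504767196
0.1 [0.2504 0.5992 0.2305] [[-0.923, 0.386, -0.001], [0.386, 0.923, -0.002], [-0.0, -0.002, -1.0]] 0.0856649361907494 [-1.24  0.63  0.04  1.52 -0.03  1.   -0.02] [-0.   0.7  1.1]
```

View pics/top0b.png

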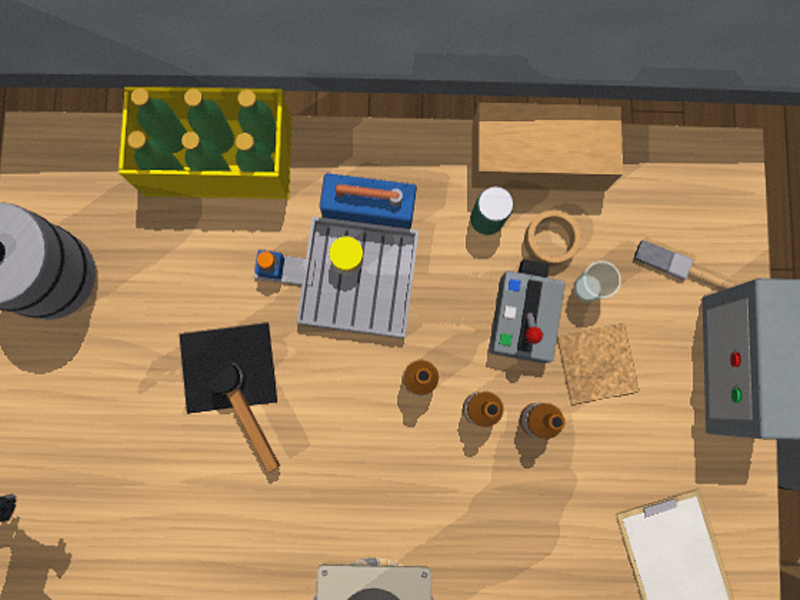

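View pics/scene0b.png

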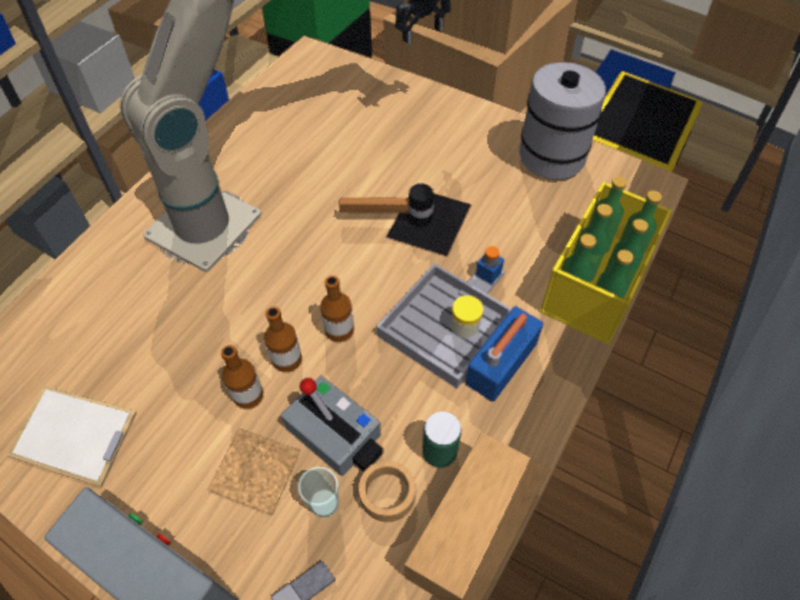

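Top view (800 px scale): three brown bottles stand upright with mouths at about (424,376), (491,409) and (556,422). The other pixel positions are:
- jar lid (346,253), pin (266,260)
- lever ball (534,335), leaning to green
- mallet head (226,377), with the handle running to (271,468)
- cork (598,364), glass (599,281), can (495,203), tape (552,237)

The scene view agrees, and I see no fourth bottle.

```bash
python3 - <<'E'
from h import *
t=load('top0');s=load('scene0')
c=lambda u,v:((u+.5)/1.42857-.5,(v+.5)/1.42857-.5)
P={'b1':(424,376,.175),'b2':(491,409,.175),'b3':(556,422,.175),'jar':(346,253,.076),'pin':(266,260,.092),'t1':(314,219,.04),'t2':(416,231,.04),'t3':(405,339,.04),'t4':(298,327,.04),
's1':(507,270,.065),'s2':(565,277,.065),'s3':(551,361,.065),'s4':(490,354,.065),'ball':(534,335,.135),'mhead':(225,376,.094),'mend':(271,468,.065),'m1':(179,335,.004),'m2':(269,323,.004),'m3':(277,402,.004),'m4':(187,413,.004),
'c1':(558,334,.006),'c2':(625,323,.006),'c3':(639,390,.006),'c4':(573,405,.006),'can':(495,203,.115),'tape':(552,237,.045),'glassrim':(604,278,.1),'green':(505,339,.065),'blue':(514,285,.065)}
for k,(u,v,z) in P.items():
    p=at(t,*c(u,v),z); q=proj(s,p); print(k,p,np.round(q*1.42857),round(float(np.hypot(p[0],p[1])),3))
# two-view triangulation
def tri(a,b):
    o1,d1=ray(t,*c(*a));o2,d2=ray(s,*c(*b));A=np.c_[d1,-d2];x=np.linalg.lstsq(A,o2-o1,rcond=None)[0]
    p,q=o1+d1*x[0],o2+d2*x[1];return ((p+q)/2).round(4),round(np.linalg.norm(p-q),4)
for n,a,b in [('b1',(424,376),(333,281)),('b2',(491,409),(274,313)),('b3',(556,422),(230,351)),('ball',(534,335),(308,386)),('pin',(266,260),(491,253)),('jar',(346,253),(467,308)),('mh',(225,376),(420,190))]: print(n,tri(a,b))
E
```

```text
b1 [ 0.44   -0.0772  0.175 ] [329. 282.] 0.447
b2 [ 0.3886 -0.1874  0.175 ] [271. 313.] 0.431
b3 [ 0.3695 -0.2939  0.175 ] [226. 352.] 0.472
jar [0.661 0.061 0.076] [465. 309.] 0.664
pin [0.642  0.2019 0.092 ] [489. 252.] 0.673
t1 [0.7309 0.1241 0.04  ] [508. 311.] 0.741
t2 [ 0.7125 -0.0658  0.04  ] [456. 378.] 0.716
t3 [ 0.5113 -0.0491  0.04  ] [372. 326.] 0.514
t4 [0.5289 0.1464 0.04  ] [428. 263.] 0.549
s1 [ 0.6386 -0.231   0.065 ] [378. 423.] 0.679
s2 [ 0.6282 -0.3367  0.065 ] [340. 468.] 0.713
s3 [ 0.4754 -0.3103  0.065 ] [279. 414.] 0.568
s4 [ 0.4856 -0.2008  0.065 ] [317. 372.] 0.525
ball [ 0.5149 -0.2659  0.135 ] [305. 389.] 0.58
mhead [0.4351 0.2647 0.094 ] [418. 195.] 0.509
mend [0.2769 0.1825 0.065 ] [339. 201.] 0.332
m1 [0.5122 0.3729 0.004 ] [468. 205.] 0.634
m2 [0.5386 0.205  0.004 ] [444. 257.] 0.576
m3 [0.3922 0.1844 0.004 ] [383. 237.] 0.433
m4 [0.3679 0.3504 0.004 ] [411. 188.] 0.508
c1 [ 0.5297 -0.3368  0.006 ] [299. 453.] 0.628
c2 [ 0.5532 -0.4642  0.006 ] [268. 516.] 0.722
c3 [ 0.428  -0.4887  0.006 ] [206. 491.] 0.65
c4 [ 0.398  -0.3642  0.006 ] [235. 430.] 0.539
can [ 0.7493 -0.2015  0.115 ] [441. 428.] 0.776
tape [ 0.7062 -0.318   0.045 ] [384. 485.] 0.774
glassrim [ 0.6221 -0.3979  0.1   ] [315. 489.] 0.738
green [ 0.5131 -0.2276  0.065 ] [321. 389.] 0.561
blue [ 0.6114 -0.2437  0.065 ] [361. 421.] 0.658
b1 (array([ 0.4428, -0.0747,  0.1763]), np.float64(0.0076))
b2 (array([ 0.3903, -0.186 ,  0.1733]), np.float64(0.0048))
b3 (array([ 0.3719, -0.2913,  0.1758]), np.float64(0.0067))
ball (array([ 0.516 , -0.263 ,  0.1415]), np.float64(0.0047))
pin (array([0.6441, 0.2035, 0.088 ]), np.float64(0.0032))
jar (array([0.6621, 0.062 , 0.078 ]), np.float64(0.0039))
mh (array([0.4371, 0.2632, 0.1112]), np.float64(0.0063))
```

```bash
python3 -m crank '[{"jaw":8.54,"travel":[20,-27,0],"dr":[0,0,8]},{"jaw":8.54,"travel":[20,-27,0],"dr":[0,0,8]},{"jaw":8.54,"travel":[20,-27,0],"dr":[0,0,17]},{"jaw":8.54,"travel":[20,-27,0],"dr":[0,0,17]},{"jaw":8.54,"travel":[41,-53.9,-4],"dr":[0,0,17]},{"jaw":8.54,"travel":[41,-53.9,-4],"dr":[0,0,17]},{"jaw":8.54,"travel":[41,-53.9,-4],"dr":[0,0,17]},{"jaw":8.54,"travel":[41,-53.9,-4],"dr":[0,0,17]},{"jaw":8.54,"travel":[41,-53.9,-4],"dr":[0,0,17]},{"jaw":8.54,"travel":[41,-53.9,-4],"dr":[0,0,17]},{"jaw":8.54,"travel":[41,-53.9,-4],"dr":[0,0,17]},{"jaw":8.54,"travel":[41,-53.9,-4],"dr":[0,0,17]}]' 40
python3 -c "
from h import *
ob()"
```

```text
time: 1.3
tool_pos: [0.6134, 0.1213, 0.1974]
tool_rot: [[-0.995, 0.099, -0.001], [0.099, 0.995, 0.0], [0.001, -0.0, -1.0]]
wrist_force: [1.1, 0.4, 0.4]
grip_width: 0.0853
grasp_force: 0.0
1.3 [0.6134 0.1213 0.1974] [[-0.995, 0.099, -0.001], [0.099, 0.995, 0.0], [0.001, -0.0, -1.0]] 0.08525564065411295 [-0.22  0.63 -0.04  1.63  0.03  0.89  1.21] [1.1 0.4 0.4]
```

```bash
python3 -m crank '[{"jaw":8.54,"travel":[4.7,-5.9,-6],"dr":[0,0,0]},{"jaw":8.54,"travel":[4.7,-5.9,-6],"dr":[0,0,0]},{"jaw":8.54,"travel":[4.7,-5.9,-6],"dr":[0,0,0]},{"jaw":8.54,"travel":[4.7,-5.9,-6],"dr":[0,0,0]},{"jaw":8.54,"travel":[4.7,-5.9,-6],"dr":[0,0,0]},{"jaw":8.54,"travel":[4.7,-5.9,-6],"dr":[0,0,0]}]'
python3 -c "
from h import *
ob();s=snap('top','a1');t=snap('scene','a2')
a=np.hstack([s['color'][100:250,150:350],t['color'][150:300,230:430]])
cv2.imwrite('pics/a12.png',cv2.resize(a[:,:,::-1],(800,300)))"
```

```text
time: 1.9
tool_pos: [0.6596, 0.0662, 0.139]
tool_rot: [[-0.995, 0.096, 0.001], [0.096, 0.995, 0.001], [-0.001, 0.001, -1.0]]
wrist_force: [0.3, -0.1, 0.9]
grip_width: 0.0856
grasp_force: 0.0
1.9 [0.6596 0.0662 0.139 ] [[-0.995, 0.096, 0.001], [0.096, 0.995, 0.001], [-0.001, 0.001, -1.0]] 0.08556180256030352 [-0.12  0.75 -0.04  1.56  0.04  0.83  1.3 ] [ 0.3 -0.1  0.9]
```

View pics/a12.png

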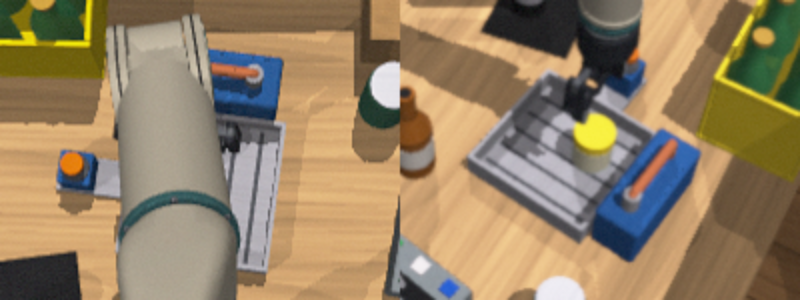

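```bash
python3 -m crank '[{"jaw":8.54,"travel":[0.2,-0.4,-4],"dr":[0,0,0]},{"jaw":8.54,"travel":[0.2,-0.4,-7],"dr":[0,0,0]},{"jaw":8.54,"travel":[0.2,-0.4,-9.7],"dr":[0,0,0]},{"jaw":8.54,"travel":[0.2,-0.4,-9.7],"dr":[0,0,0]},{"jaw":8.54,"travel":[0.2,-0.4,-9.7],"dr":[0,0,0]},{"jaw":5,"travel":[0.2,-0.4,-9.7],"dr":[0,0,0]},{"jaw":5,"travel":[0.2,-0.4,-9.7],"dr":[0,0,0]},{"jaw":5,"travel":[0.2,-0.4,-9.7],"dr":[0,0,0]},{"jaw":5,"travel":[0.2,-0.4,-9.7],"dr":[0,0,0]},{"jaw":5,"travel":[0.2,-0.4,-9.7],"dr":[0,0,0]},{"jaw":5,"travel":[0.2,-0.4,-9.7],"dr":[0,0,0]}]' 40
```

```text
time: 3.1
tool_pos: [0.6634, 0.0612, 0.0434]
tool_rot: [[-0.995, 0.099, 0.004], [0.099, 0.995, 0.002], [-0.004, 0.002, -1.0]]
wrist_force: [0.1, 1.8, 6.3]
grip_width: 0.0592
grasp_force: 43.6
```

```bash
python3 -m crank '[{"jaw":5,"travel":[0,0,3],"dr":[0,0,0]},{"jaw":5,"travel":[0,0,8],"dr":[0,0,0]},{"jaw":5,"travel":[0,0,13],"dr":[0,0,0]},{"jaw":5,"travel":[0,0,18],"dr":[0,0,0]},{"jaw":5,"travel":[0,0,21],"dr":[0,0,0]},{"jaw":5,"travel":[-1,-3,21],"dr":[0,0,0]},{"jaw":5,"travel":[-2,-7,21],"dr":[0,0,0]},{"jaw":5,"travel":[-4,-11,21],"dr":[0,0,0]},{"jaw":5,"travel":[-5.5,-15.5,21],"dr":[0,0,0]},{"jaw":5,"travel":[-7,-20,21],"dr":[0,0,0]},{"jaw":5,"travel":[-8.5,-24,21],"dr":[0,0,0]},{"jaw":5,"travel":[-10,-28,21],"dr":[0,0,0]}]'
python3 -m crank '[{"jaw":5,"travel":[-1.6,-4,0],"dr":[0,0,0]},{"jaw":5,"travel":[-3.2,-8,0],"dr":[0,0,0]},{"jaw":5,"travel":[-5,-12,0],"dr":[0,0,0]},{"jaw":5,"travel":[-6.8,-16,0],"dr":[0,0,0]},{"jaw":5,"travel":[-8.6,-19.5,0],"dr":[0,0,0]},{"jaw":5,"travel":[-8.6,-19.5,-3],"dr":[0,0,0]},{"jaw":5,"travel":[-8.6,-19.5,-7],"dr":[0,0,0]},{"jaw":5,"travel":[-8.6,-19.5,-10],"dr":[0,0,0]},{"jaw":5,"travel":[-8.6,-19.5,-13],"dr":[0,0,0]},{"jaw":5,"travel":[-8.6,-19.5,-16],"dr":[0,0,0]},{"jaw":5,"travel":[-8.6,-19.5,-18],"dr":[0,0,0]},{"jaw":5,"travel":[-8.6,-19.5,-18],"dr":[0,0,0]}]'
```

```text
time: 4.3
tool_pos: [0.5604, -0.2217, 0.2516]
tool_rot: [[-0.995, 0.099, 0.0], [0.099, 0.995, -0.0], [-0.0, -0.0, -1.0]]
wrist_force: [0.1, -0.5, -2.4]
grip_width: 0.0587
grasp_force: 44.5
time: 5.5
tool_pos: [0.4735, -0.4133, 0.0684]
tool_rot: [[-0.995, 0.099, -0.005], [0.099, 0.995, 0.004], [0.005, 0.003, -1.0]]
wrist_force: [-0.0, 0.1, -2.8]
grip_width: 0.0591
grasp_force: 44.4
```

```bash
python3 -m crank '[{"jaw":5,"travel":[0.3,0,-1.3],"dr":[0,0,0]},{"jaw":5,"travel":[0.3,0,-2],"dr":[0,0,0]},{"jaw":5,"travel":[0.3,0,-2.4],"dr":[0,0,0]},{"jaw":5,"travel":[0.3,0,-2.5],"dr":[0,0,0]},{"jaw":8.54,"travel":[0.3,0,-2.5],"dr":[0,0,0]},{"jaw":8.54,"travel":[0.3,0,-2.5],"dr":[0,0,0]},{"jaw":8.54,"travel":[0.3,0,-2.5],"dr":[0,0,0]},{"jaw":8.54,"travel":[0.3,0,-2.5],"dr":[0,0,0]},{"jaw":8.54,"travel":[0.3,0,1],"dr":[0,0,0]},{"jaw":8.54,"travel":[0.3,0,6],"dr":[0,0,0]},{"jaw":8.54,"travel":[0.3,0,11],"dr":[0,0,0]},{"jaw":8.54,"travel":[0.3,0,16],"dr":[0,0,0]}]'
```

```text
time: 6.7
tool_pos: [0.4784, -0.4147, 0.233]
tool_rot: [[-0.995, 0.099, 0.0], [0.099, 0.995, -0.0], [-0.0, -0.0, -1.0]]
wrist_force: [1.3, -0.9, -0.1]
grip_width: 0.0856
grasp_force: 0.0
```

```bash
python3 -m crank '[{"jaw":8.54,"travel":[-3.5,4,0],"dr":[0,0,0]},{"jaw":8.54,"travel":[-7,8,0],"dr":[0,0,0]},{"jaw":8.54,"travel":[-10.7,12.2,0],"dr":[0,0,0]},{"jaw":8.54,"travel":[-10.7,12.2,0],"dr":[0,0,0]},{"jaw":8.54,"travel":[-10.7,12.2,0],"dr":[0,0,0]},{"jaw":8.54,"travel":[-10.7,12.2,0],"dr":[0,0,0]}]'
python3 -c "
from h import *
ob();s=snap('scene','b1')
print(proj(s,[.371,-.293,.175]),proj(s,manip.get_obs()['tool_pos']))
cv2.imwrite('pics/b1c.png',cv2.resize(s['color'][130:350,80:330,::-1],(750,600)[::1]))"
```

```text
time: 7.3
tool_pos: [0.3732, -0.2943, 0.2316]
tool_rot: [[-0.995, 0.099, 0.002], [0.099, 0.995, -0.002], [-0.003, -0.002, -1.0]]
wrist_force: [0.4, -0.0, -0.0]
grip_width: 0.0857
grasp_force: 0.0
7.3 [ 0.3732 -0.2943  0.2316] [[-0.995, 0.099, 0.002], [0.099, 0.995, -0.002], [-0.003, -0.002, -1.0]] 0.08566002584734829 [ 0.63  0.38 -0.04  1.99  0.02  0.77  2.06] [ 0.4 -0.  -0. ]
[158.9 246.2] [154.  235.4]
```

View pics/b1c.png

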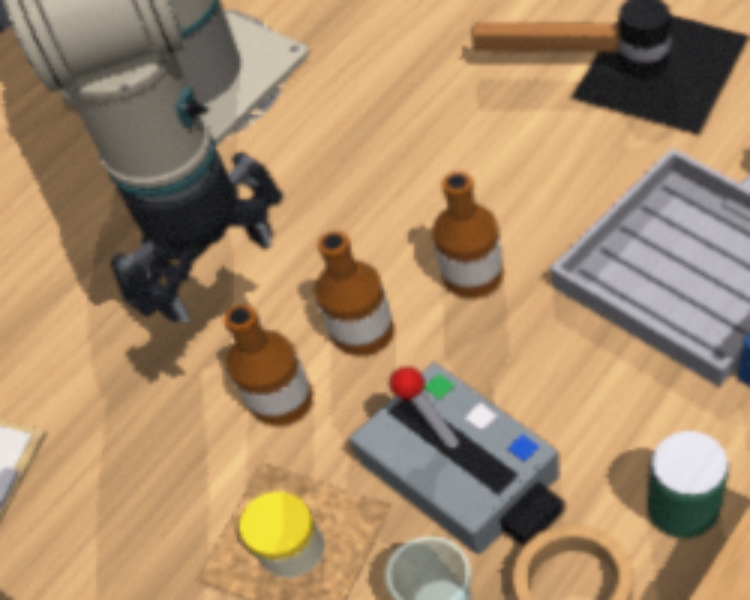

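The jar stands on the cork at crop (280,530). Bottle 3's mouth is at (240,318), and the fingertips at (265,240) and (180,315) straddle the spot above it.

```bash
python3 -m crank '[{"jaw":8.54,"travel":[-0.1,0.2,-4],"dr":[0,0,0]},{"jaw":8.54,"travel":[-0.1,0.2,-7],"dr":[0,0,0]},{"jaw":8.54,"travel":[-0.1,0.2,-9.8],"dr":[0,0,0]},{"jaw":8.54,"travel":[-0.1,0.2,-9.8],"dr":[0,0,0]},{"jaw":5,"travel":[-0.1,0.2,-9.8],"dr":[0,0,0]},{"jaw":1,"travel":[-0.1,0.2,-9.8],"dr":[0,0,0]},{"jaw":1,"travel":[-0.1,0.2,-9.8],"dr":[0,0,0]},{"jaw":1,"travel":[-0.1,0.2,-9.8],"dr":[0,0,0]},{"jaw":1,"travel":[-0.1,0.2,-9.8],"dr":[0,0,0]},{"jaw":1,"travel":[-0.1,0.2,-9.8],"dr":[0,0,0]},{"jaw":1,"travel":[-0.1,0.2,-9.8],"dr":[0,0,0]},{"jaw":1,"travel":[-0.1,0.2,-9.8],"dr":[0,0,0]}]' 40
```

```text
time: 8.55
tool_pos: [0.3713, -0.2918, 0.1339]
tool_rot: [[-0.995, 0.099, 0.002], [0.099, 0.995, -0.002], [-0.002, -0.002, -1.0]]
wrist_force: [-1.3, -0.2, 6.4]
grip_width: 0.0248
grasp_force: 39.4
```

```bash
python3 -m crank '[{"jaw":1,"travel":[0,0,3],"dr":[0,0,0]},{"jaw":1,"travel":[0,0,8],"dr":[0,0,0]},{"jaw":1,"travel":[0,0,12],"dr":[0,0,0]},{"jaw":1,"travel":[0,0,16],"dr":[0,0,0]},{"jaw":1,"travel":[0,0,20],"dr":[0,0,0]},{"jaw":1,"travel":[1.8,2.3,20],"dr":[0,0,0]},{"jaw":1,"travel":[4.3,5.4,20],"dr":[0,0,0]},{"jaw":1,"travel":[6.8,8.5,20],"dr":[0,0,0]},{"jaw":1,"travel":[9.3,11.6,20],"dr":[0,0,0]},{"jaw":1,"travel":[11.8,14.7,20],"dr":[0,0,0]},{"jaw":1,"travel":[14.3,17.8,20],"dr":[0,0,0]},{"jaw":1,"travel":[16.8,20.9,20],"dr":[0,0,0]}]'
python3 -m crank '[{"jaw":1,"travel":[2.5,3.1,0],"dr":[0,0,0]},{"jaw":1,"travel":[5,6.2,0],"dr":[0,0,0]},{"jaw":1,"travel":[7.5,9.3,0],"dr":[0,0,0]},{"jaw":1,"travel":[10,12.4,0],"dr":[0,0,0]},{"jaw":1,"travel":[12,15,0],"dr":[0,0,0]},{"jaw":1,"travel":[13.3,16.4,0],"dr":[0,0,0]},{"jaw":1,"travel":[13.3,16.4,-3],"dr":[0,0,0]},{"jaw":1,"travel":[13.3,16.4,-7],"dr":[0,0,0]},{"jaw":1,"travel":[13.3,16.4,-11],"dr":[0,0,0]},{"jaw":1,"travel":[13.3,16.4,-13],"dr":[0,0,0]},{"jaw":1,"travel":[13.3,16.4,-15],"dr":[0,0,0]},{"jaw":1,"travel":[13.3,16.4,-15],"dr":[0,0,0]}]'
```

```text
time: 9.75
tool_pos: [0.5387, -0.0804, 0.3325]
tool_rot: [[-0.995, 0.099, -0.001], [0.099, 0.995, 0.0], [0.001, -0.0, -1.0]]
wrist_force: [0.1, -0.6, -2.2]
grip_width: 0.0251
grasp_force: 40.2
time: 10.95
tool_pos: [0.6685, 0.0816, 0.1789]
tool_rot: [[-0.995, 0.099, -0.008], [0.099, 0.995, -0.001], [0.008, -0.002, -1.0]]
wrist_force: [-1.1, -0.2, -2.3]
grip_width: 0.0251
grasp_force: 40.1
```

```bash
python3 -m crank '[{"jaw":1,"travel":[0.2,0,-2],"dr":[0,0,0]},{"jaw":1,"travel":[0.2,0,-3],"dr":[0,0,0]},{"jaw":1,"travel":[0.2,0,-3.7],"dr":[0,0,0]},{"jaw":1,"travel":[0.2,0,-4.1],"dr":[0,0,0]},{"jaw":1,"travel":[0.2,0,-4.3],"dr":[0,0,0]},{"jaw":1,"travel":[0.2,0,-4.3],"dr":[0,0,0]}]'
```

```text
time: 11.55
tool_pos: [0.674, 0.0821, 0.1404]
tool_rot: [[-0.995, 0.099, 0.001], [0.099, 0.995, 0.0], [-0.001, 0.0, -1.0]]
wrist_force: [0.6, 0.6, -2.7]
grip_width: 0.0251
grasp_force: 40.3
```

```bash
python3 -m crank '[{"jaw":1,"travel":[0,0,-0.15],"dr":[0,0,0]},{"jaw":1,"travel":[0,0,-0.15],"dr":[0,0,0]},{"jaw":5,"travel":[0,0,-0.15],"dr":[0,0,0]},{"jaw":5,"travel":[0,0,-0.15],"dr":[0,0,0]},{"jaw":5,"travel":[0,0,-0.15],"dr":[0,0,0]},{"jaw":5,"travel":[0,0,3],"dr":[0,0,0]},{"jaw":5,"travel":[0,0,7],"dr":[0,0,0]},{"jaw":7,"travel":[0,0,10],"dr":[0,0,0]},{"jaw":7,"travel":[-3,-2.8,10],"dr":[0,0,0]},{"jaw":7,"travel":[-6,-5.6,10],"dr":[0,0,0]},{"jaw":7,"travel":[-9,-8.5,10],"dr":[0,0,0]},{"jaw":7,"travel":[-12,-11.3,10],"dr":[0,0,0]}]'
python3 -m crank '[{"jaw":7,"travel":[-3,-2.8,0],"dr":[0,0,0]},{"jaw":7,"travel":[-6,-5.6,0],"dr":[0,0,0]},{"jaw":7,"travel":[-9,-8.5,0],"dr":[0,0,0]},{"jaw":7,"travel":[-12,-11.3,0],"dr":[0,0,0]},{"jaw":7,"travel":[-15,-14.1,0],"dr":[0,0,0]},{"jaw":7,"travel":[-16.5,-15.6,0],"dr":[0,0,0]},{"jaw":7,"travel":[-16.5,-15.6,0],"dr":[0,0,0]},{"jaw":7,"travel":[-16.5,-15.6,0],"dr":[0,0,0]}]'
```

```text
time: 12.75
tool_pos: [0.5524, -0.032, 0.2399]
tool_rot: [[-0.995, 0.099, 0.0], [0.099, 0.995, -0.0], [-0.0, -0.0, -1.0]]
wrist_force: [1.1, -0.8, -0.2]
grip_width: 0.07
grasp_force: 0.0
time: 13.55
tool_pos: [0.3892, -0.1868, 0.2402]
tool_rot: [[-0.995, 0.1, 0.001], [0.1, 0.995, 0.0], [-0.001, 0.0, -1.0]]
wrist_force: [0.9, 1.1, -0.3]
grip_width: 0.07
grasp_force: 0.0
```

Descend to .134 and grasp bottle 2.

```bash
python3 -m crank '[{"jaw":7,"travel":[0,0,-4],"dr":[0,0,0]},{"jaw":7,"travel":[0,0,-8],"dr":[0,0,0]},{"jaw":7,"travel":[0,0,-10.6],"dr":[0,0,0]},{"jaw":7,"travel":[0,0,-10.6],"dr":[0,0,0]},{"jaw":4,"travel":[0,0,-10.6],"dr":[0,0,0]},{"jaw":1,"travel":[0,0,-10.6],"dr":[0,0,0]},{"jaw":1,"travel":[0,0,-10.6],"dr":[0,0,0]},{"jaw":1,"travel":[0,0,-10.6],"dr":[0,0,0]},{"jaw":1,"travel":[0,0,-10.6],"dr":[0,0,0]},{"jaw":1,"travel":[0,0,-10.6],"dr":[0,0,0]},{"jaw":1,"travel":[0,0,-10.6],"dr":[0,0,0]}]' 40
```

```text
time: 14.65
tool_pos: [0.3899, -0.1871, 0.1353]
tool_rot: [[-0.995, 0.099, 0.003], [0.099, 0.995, -0.001], [-0.003, -0.001, -1.0]]
wrist_force: [-0.2, 0.4, 6.3]
grip_width: 0.025
grasp_force: 39.0
```

```bash
python3 -m crank '[{"jaw":1,"travel":[0,0,3],"dr":[0,0,0]},{"jaw":1,"travel":[0,0,8],"dr":[0,0,0]},{"jaw":1,"travel":[0,0,12],"dr":[0,0,0]},{"jaw":1,"travel":[0,0,16],"dr":[0,0,0]},{"jaw":1,"travel":[0,0,20],"dr":[0,0,0]},{"jaw":1,"travel":[2,1.3,20],"dr":[0,0,0]},{"jaw":1,"travel":[5.2,3.3,20],"dr":[0,0,0]},{"jaw":1,"travel":[8.4,5.4,20],"dr":[0,0,0]},{"jaw":1,"travel":[11.6,7.4,20],"dr":[0,0,0]},{"jaw":1,"travel":[14.8,9.5,20],"dr":[0,0,0]},{"jaw":1,"travel":[18,11.5,20],"dr":[0,0,0]},{"jaw":1,"travel":[21.2,13.6,20],"dr":[0,0,0]}]'
python3 -m crank '[{"jaw":1,"travel":[3.2,2,0],"dr":[0,0,0]},{"jaw":1,"travel":[5.2,3.3,0],"dr":[0,0,0]},{"jaw":1,"travel":[6.1,3.9,0],"dr":[0,0,0]},{"jaw":1,"travel":[6.1,3.9,-2],"dr":[0,0,0]},{"jaw":1,"travel":[6.1,3.9,-6],"dr":[0,0,0]},{"jaw":1,"travel":[6.1,3.9,-10],"dr":[0,0,0]},{"jaw":1,"travel":[6.1,3.9,-14],"dr":[0,0,0]},{"jaw":1,"travel":[6.1,3.9,-17],"dr":[0,0,0]},{"jaw":1,"travel":[6.1,3.9,-18.4],"dr":[0,0,0]},{"jaw":1,"travel":[6.1,3.9,-19.1],"dr":[0,0,0]},{"jaw":1,"travel":[6.1,3.9,-19.4],"dr":[0,0,0]},{"jaw":1,"travel":[6.1,3.9,-19.4],"dr":[0,0,0]}]'
```

```text
time: 15.85
tool_pos: [0.6014, -0.0503, 0.3343]
tool_rot: [[-0.995, 0.099, 0.0], [0.099, 0.995, -0.0], [-0.0, -0.0, -1.0]]
wrist_force: [1.0, -0.7, -1.1]
grip_width: 0.0247
grasp_force: 39.9
time: 17.05
tool_pos: [0.6628, -0.0122, 0.1419]
tool_rot: [[-0.995, 0.099, 0.003], [0.099, 0.995, -0.0], [-0.003, 0.0, -1.0]]
wrist_force: [-0.0, -0.1, -1.3]
grip_width: 0.0252
grasp_force: 40.0
```

```bash
python3 -m crank '[{"jaw":1,"travel":[0,0,-0.15],"dr":[0,0,0]},{"jaw":1,"travel":[0,0,-0.15],"dr":[0,0,0]},{"jaw":5,"travel":[0,0,-0.15],"dr":[0,0,0]},{"jaw":5,"travel":[0,0,-0.15],"dr":[0,0,0]},{"jaw":5,"travel":[0,0,-0.15],"dr":[0,0,0]},{"jaw":5,"travel":[0,0,3],"dr":[0,0,0]},{"jaw":5,"travel":[0,0,7],"dr":[0,0,0]},{"jaw":7,"travel":[0,0,10],"dr":[0,0,0]},{"jaw":7,"travel":[-4,-1.2,10],"dr":[0,0,0]},{"jaw":7,"travel":[-8,-2.3,10],"dr":[0,0,0]},{"jaw":7,"travel":[-12,-3.5,10],"dr":[0,0,0]},{"jaw":7,"travel":[-16,-4.6,10],"dr":[0,0,0]}]'
python3 -m crank '[{"jaw":7,"travel":[-4,-1.2,0],"dr":[0,0,0]},{"jaw":7,"travel":[-6.2,-1.8,0],"dr":[0,0,0]},{"jaw":7,"travel":[-6.2,-1.8,-3],"dr":[0,0,0]},{"jaw":7,"travel":[-6.2,-1.8,-7],"dr":[0,0,0]},{"jaw":7,"travel":[-6.2,-1.8,-10.7],"dr":[0,0,0]},{"jaw":7,"travel":[-6.2,-1.8,-10.7],"dr":[0,0,0]},{"jaw":4,"travel":[-6.2,-1.8,-10.7],"dr":[0,0,0]},{"jaw":1,"travel":[-6.2,-1.8,-10.7],"dr":[0,0,0]},{"jaw":1,"travel":[-6.2,-1.8,-10.7],"dr":[0,0,0]},{"jaw":1,"travel":[-6.2,-1.8,-10.7],"dr":[0,0,0]},{"jaw":1,"travel":[-6.2,-1.8,-10.7],"dr":[0,0,0]},{"jaw":1,"travel":[-6.2,-1.8,-10.7],"dr":[0,0,0]}]'
```

```text
time: 18.25
tool_pos: [0.5001, -0.0584, 0.24]
tool_rot: [[-0.995, 0.099, 0.0], [0.099, 0.995, -0.0], [-0.0, -0.0, -1.0]]
wrist_force: [-0.3, -0.2, -0.2]
grip_width: 0.0701
grasp_force: 0.0
time: 19.45
tool_pos: [0.4412, -0.0754, 0.1345]
tool_rot: [[-0.995, 0.099, 0.004], [0.099, 0.995, 0.0], [-0.004, 0.0, -1.0]]
wrist_force: [-0.3, 1.8, 9.1]
grip_width: 0.0254
grasp_force: 39.2
```

```bash
python3 -m crank '[{"jaw":1,"travel":[0,0,3],"dr":[0,0,0]},{"jaw":1,"travel":[0,0,7],"dr":[0,0,0]},{"jaw":1,"travel":[0,0,9],"dr":[0,0,0]},{"jaw":1,"travel":[3,1.7,9],"dr":[0,0,0]},{"jaw":1,"travel":[6,3.4,9],"dr":[0,0,0]},{"jaw":1,"travel":[9,5,9],"dr":[0,0,0]},{"jaw":1,"travel":[12,6.7,9],"dr":[0,0,0]},{"jaw":1,"travel":[12.9,7.2,9],"dr":[0,0,0]},{"jaw":1,"travel":[12.9,7.2,6],"dr":[0,0,0]},{"jaw":1,"travel":[12.9,7.2,3],"dr":[0,0,0]},{"jaw":1,"travel":[12.9,7.2,1.4],"dr":[0,0,0]},{"jaw":1,"travel":[12.9,7.2,0.7],"dr":[0,0,0]}]'
python3 -m crank '[{"jaw":1,"travel":[0,0,-0.1],"dr":[0,0,0]},{"jaw":1,"travel":[0,0,-0.2],"dr":[0,0,0]},{"jaw":1,"travel":[0,0,-0.2],"dr":[0,0,0]},{"jaw":5,"travel":[0,0,-0.2],"dr":[0,0,0]},{"jaw":5,"travel":[0,0,-0.2],"dr":[0,0,0]},{"jaw":5,"travel":[0,0,-0.2],"dr":[0,0,0]},{"jaw":5,"travel":[0,0,3],"dr":[0,0,0]},{"jaw":5,"travel":[0,0,7],"dr":[0,0,0]},{"jaw":7,"travel":[-2,-3,10],"dr":[0,0,0]},{"jaw":7,"travel":[-5,-6,10],"dr":[0,0,0]},{"jaw":7,"travel":[-8,-10,10],"dr":[0,0,0]},{"jaw":7,"travel":[-8,-14,10],"dr":[0,0,0]}]'
python3 -c "
from h import *
ob();s=snap('top','c1');t=snap('scene','c2')
cv2.imwrite('pics/c12.png',np.vstack([s['color'][120:340,100:480],t['color'][80:380,120:500]])[:,:,::-1])"
```

```text
time: 20.65
tool_pos: [0.5673, -0.0038, 0.1403]
tool_rot: [[-0.995, 0.099, -0.003], [0.099, 0.995, 0.0], [0.003, -0.0, -1.0]]
wrist_force: [-10.5, 1.4, 49.2]
grip_width: 0.0249
grasp_force: 44.6
time: 21.85
tool_pos: [0.4842, -0.1449, 0.2401]
tool_rot: [[-0.995, 0.099, -0.004], [0.099, 0.995, -0.0], [0.004, -0.001, -1.0]]
wrist_force: [2.5, -0.2, 0.6]
grip_width: 0.0699
grasp_force: 0.0
21.85 [ 0.4842 -0.1449  0.2401] [[-0.995, 0.099, -0.004], [0.099, 0.995, -0.0], [0.004, -0.001, -1.0]] 0.06985616635361747 [ 0.4   0.42 -0.23  1.9   0.13  0.84  1.57] [ 2.5 -0.2  0.6]
```

View pics/c12.png

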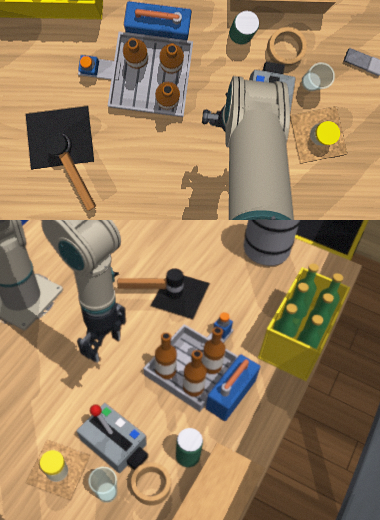

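All three bottles stand in the tray and the jar is on the cork. Next is a closer look at the mallet, with a check on whether it has moved.

```bash
python3 - <<'E'
from h import *
a=load('top0')['color'];b=load('c1')['color']
d=np.abs(a[210:345,110:210].astype(int)-b[210:345,110:210]).max(2);print((d>40).sum())
c=cv2.resize(b[215:345,115:215,::-1],None,fx=4.5,fy=4.5,interpolation=cv2.INTER_CUBIC);cv2.imwrite('pics/m.png',c)
s=load('c1')
for h in((.436,.264),):
  for L in (0,.028,.075,.186):
    for z in (.094,.065): 
        p=proj(s,[h[0]-.89*L,h[1]-.456*L,z]);print(L,z,(p-[115,215]+.5)*4.5)
E
```

```text
0
0 0.094 [193.95 216.9 ]
0 0.065 [204.3 218.7]
0.028 0.094 [215.1 262.8]
0.028 0.065 [225.  263.7]
0.075 0.094 [250.65 340.2 ]
0.075 0.065 [259.65 339.3 ]
0.186 0.094 [335.7 524.7]
0.186 0.065 [343.35 520.2 ]
```

View pics/m.png

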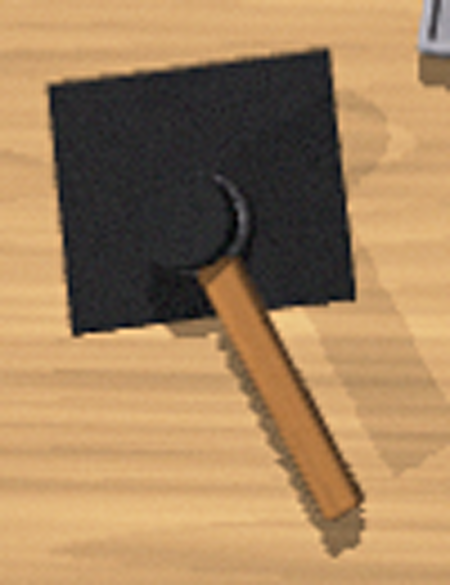

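The mallet has not moved. In the crop, the handle's top face runs from about (218,272) at the head to (339,509) at its end.

```bash
python3 - <<'E'
from h import *
s=load('c1')
f=lambda u,v,z:at(s,u/4.5-.5+115,v/4.5-.5+215,z)[:2]
a,e=f(218,272,.065),f(339,509,.065);d=e-a;L=np.linalg.norm(d);d/=L
print(a,e,L,d,np.degrees(np.arctan2(d[1],d[0])))
hd=e-.186*d;print('head axis',hd,'grasp75',hd+.075*d, proj(s,[*hd,.094])*4.5-np.array([115,215])*4.5+2)
for n in [(50,86),(330,48),(355,299),(74,335)]: print(f(*n,.004))
E
```

```text
[0.4063 0.255 ] [0.2765 0.1818] 0.14901771706746816 [-0.87103737 -0.49121676] -150.5794129765709
head axis [0.43851295 0.27316632] grasp75 [0.37318515 0.23632506] [177.5 211.7]
[0.5142 0.3718]
[0.5407 0.2059]
[0.3929 0.1854]
[0.3679 0.3499]
```

```bash
python3 -m crank '[{"jaw":6,"travel":[-1.4,4.5,0],"dr":[0,0,5]},{"jaw":6,"travel":[-2.8,9,0],"dr":[0,0,10]},{"jaw":6,"travel":[-4.2,13.5,0],"dr":[0,0,15]},{"jaw":6,"travel":[-5.6,18,0],"dr":[0,0,20]},{"jaw":6,"travel":[-7,22.5,0],"dr":[0,0,25]},{"jaw":6,"travel":[-8.4,27,0],"dr":[0,0,30]},{"jaw":6,"travel":[-9.8,31.5,0],"dr":[0,0,34.7]},{"jaw":6,"travel":[-11.2,36,-3],"dr":[0,0,34.7]},{"jaw":6,"travel":[-11.2,38.1,-7],"dr":[0,0,34.7]},{"jaw":6,"travel":[-11.2,38.1,-10],"dr":[0,0,34.7]},{"jaw":6,"travel":[-11.2,38.1,-10],"dr":[0,0,34.7]},{"jaw":6,"travel":[-11.2,38.1,-10],"dr":[0,0,34.7]}]'
python3 -c "
from h import *
ob();t=snap('scene','d2')
print(proj(t,[.372,.236,.065]))
cv2.imwrite('pics/d2c.png',cv2.resize(t['color'][80:230,200:350,::-1],(600,600)))"
```

```text
time: 23.15
tool_pos: [0.3764, 0.2372, 0.1401]
tool_rot: [[-0.874, -0.485, -0.001], [-0.485, 0.874, -0.001], [0.001, -0.0, -1.0]]
wrist_force: [-0.5, -0.0, -0.4]
grip_width: 0.0598
grasp_force: 0.0
23.15 [0.3764 0.2372 0.1401] [[-0.874, -0.485, -0.001], [-0.485, 0.874, -0.001], [0.001, -0.0, -1.0]] 0.05980140907900502 [-0.35  0.52 -0.39  2.15  0.37  0.54  1.06] [-0.5 -0.  -0.4]
[270.9 140.8]
```

View pics/d2c.png

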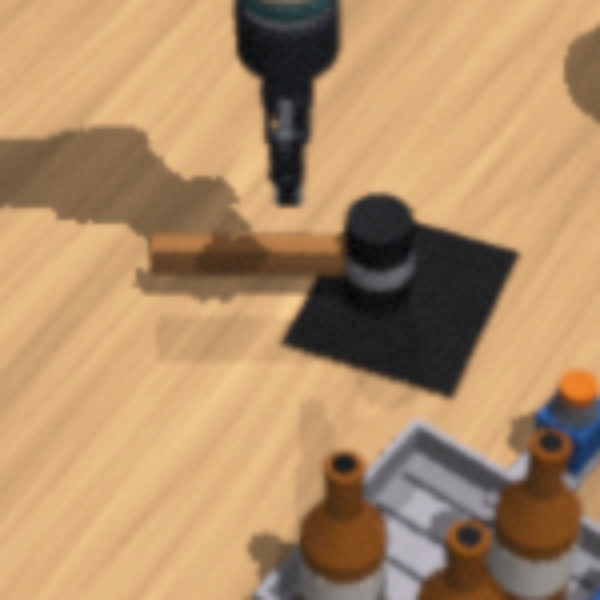

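The gripper, at (288,200) in the crop, is over the handle between its end (150,250) and the head (378,250), with the closing axis across it.

```bash
python3 -m crank '[{"jaw":6,"travel":[-0.3,-0.1,-4],"dr":[0,0,0]},{"jaw":6,"travel":[-0.3,-0.1,-7],"dr":[0,0,0]},{"jaw":6,"travel":[-0.3,-0.1,-9.5],"dr":[0,0,0]},{"jaw":6,"travel":[-0.3,-0.1,-10.8],"dr":[0,0,0]},{"jaw":6,"travel":[-0.3,-0.1,-10.8],"dr":[0,0,0]},{"jaw":3,"travel":[-0.3,-0.1,-10.8],"dr":[0,0,0]},{"jaw":1,"travel":[-0.3,-0.1,-10.8],"dr":[0,0,0]},{"jaw":1,"travel":[-0.3,-0.1,-10.8],"dr":[0,0,0]},{"jaw":1,"travel":[-0.3,-0.1,-10.8],"dr":[0,0,0]},{"jaw":1,"travel":[-0.3,-0.1,-10.8],"dr":[0,0,0]},{"jaw":1,"travel":[-0.3,-0.1,-10.8],"dr":[0,0,0]},{"jaw":1,"travel":[-0.3,-0.1,-10.8],"dr":[0,0,0]}]' 100
python3 -c "
from h import *
ob();print(manip.get_obs()['wrist_torque'])"
```

```text
time: 24.4
tool_pos: [0.3745, 0.2368, 0.0333]
tool_rot: [[-0.875, -0.485, 0.002], [-0.485, 0.875, 0.002], [-0.003, 0.0, -1.0]]
wrist_force: [-1.0, 0.2, 8.4]
grip_width: 0.0209
grasp_force: 96.1
24.4 [0.3745 0.2368 0.0333] [[-0.875, -0.485, 0.002], [-0.485, 0.875, 0.002], [-0.003, 0.0, -1.0]] 0.02088078603786671 [-0.49  0.72 -0.2   2.23  0.58  0.24  0.87] [-1.   0.2  8.4]
[ 0.13575309 -0.01723762 -0.06747825]
```

```bash
python3 -m crank '[{"jaw":1,"travel":[0,0,1],"dr":[0,0,0]},{"jaw":1,"travel":[0,0,3],"dr":[0,0,0]},{"jaw":1,"travel":[0,0,7],"dr":[0,0,0]},{"jaw":1,"travel":[0,0,11],"dr":[0,0,0]},{"jaw":1,"travel":[0,0,13],"dr":[0,0,0]},{"jaw":1,"travel":[3,-1,13],"dr":[0,0,0]},{"jaw":1,"travel":[7,-2.4,13],"dr":[0,0,0]},{"jaw":1,"travel":[11,-3.7,13],"dr":[0,0,0]},{"jaw":1,"travel":[15,-5.1,13],"dr":[0,0,0]},{"jaw":1,"travel":[18.5,-6.3,13],"dr":[0,0,0]},{"jaw":1,"travel":[20.3,-6.9,13],"dr":[0,0,0]},{"jaw":1,"travel":[20.3,-6.9,13],"dr":[0,0,0]}]'
python3 -m crank '[{"jaw":1,"travel":[0,0,0],"dr":[0,0,0]},{"jaw":1,"travel":[0,0,0],"dr":[0,0,0]}]'
python3 -c "
from h import *
ob();t=snap('scene','e2');s=snap('top','e1')
for p in ([.641,.203,.094],[.641,.203,.134],[.641,.203,.224]): print((proj(t,p)-[270,110])*4)
a=cv2.resize(t['color'][110:230,270:390,::-1],(480,480));b=cv2.resize(s['color'][140:240,150:250,::-1],(300,300));c=np.zeros((480,300,3),np.uint8);c[:300]=b
cv2.imwrite('pics/e12.png',np.hstack([a,c]))"
```

```text
time: 25.6
tool_pos: [0.579, 0.1639, 0.1618]
tool_rot: [[-0.877, -0.48, 0.001], [-0.48, 0.877, -0.001], [0.0, -0.001, -1.0]]
wrist_force: [-0.1, 0.1, -3.9]
grip_width: 0.0206
grasp_force: 97.1
time: 25.8
tool_pos: [0.5749, 0.1676, 0.162]
tool_rot: [[-0.874, -0.486, -0.002], [-0.486, 0.874, -0.0], [0.002, 0.001, -1.0]]
wrist_force: [-0.2, 1.2, -4.1]
grip_width: 0.0208
grasp_force: 97.1
25.8 [0.5749 0.1676 0.162 ] [[-0.874, -0.486, -0.002], [-0.486, 0.874, -0.0], [0.002, 0.001, -1.0]] 0.020819031120459765 [-0.03  0.68 -0.48  1.72  0.4   0.84  1.39] [-0.2  1.2 -4.1]
[288.8 262. ]
[294.8 227.6]
[309.2 143.6]
```

View pics/e12.png

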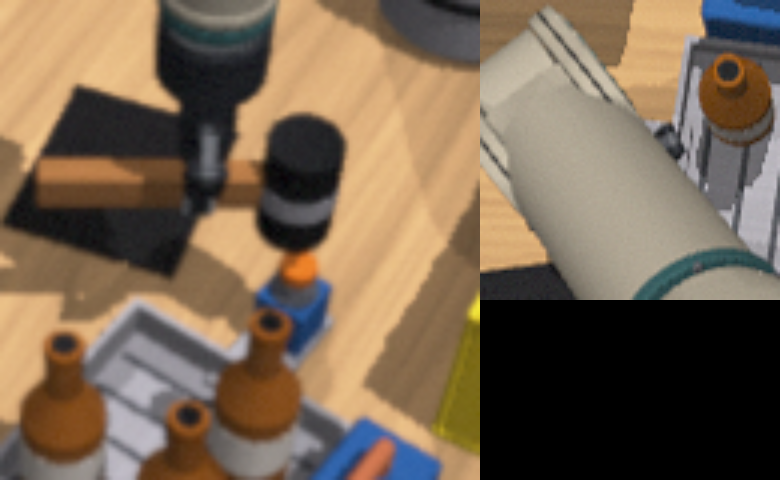

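Held level at crop (300,180), the mallet head is right over the orange pin at (299,262). I'll nudge it about 5 mm and drive the pin down.

```bash
python3 -m crank '[{"jaw":1,"travel":[0.4,0.25,-2],"dr":[0,0,0]},{"jaw":1,"travel":[0.4,0.25,-3.6],"dr":[0,0,0]},{"jaw":1,"travel":[0.4,0.25,-4.2],"dr":[0,0,0]},{"jaw":1,"travel":[0.4,0.25,-4.6],"dr":[0,0,0]},{"jaw":1,"travel":[0.4,0.25,-5],"dr":[0,0,0]},{"jaw":1,"travel":[0.4,0.25,-5.4],"dr":[0,0,0]},{"jaw":1,"travel":[0.4,0.25,-5.7],"dr":[0,0,0]},{"jaw":1,"travel":[0.4,0.25,-5.9],"dr":[0,0,0]},{"jaw":1,"travel":[0.4,0.25,-6],"dr":[0,0,0]},{"jaw":1,"travel":[0.4,0.25,-6],"dr":[0,0,0]}]' 110
python3 -c "
from h import *
ob();print(manip.get_obs()['wrist_torque'])"
```

```text
time: 26.9
tool_pos: [0.5805, 0.17, 0.1033]
tool_rot: [[-0.874, -0.485, 0.001], [-0.485, 0.874, 0.0], [-0.0, -0.0, -1.0]]
wrist_force: [-6.3, -1.9, 10.5]
grip_width: 0.0208
grasp_force: 108.6
26.9 [0.5805 0.17   0.1033] [[-0.874, -0.485, 0.001], [-0.485, 0.874, 0.0], [-0.0, -0.0, -1.0]] 0.02075182029481537 [-0.06  0.76 -0.44  1.75  0.45  0.73  1.34] [-6.3 -1.9 10.5]
[0.00780991 1.08089034 0.10394649]
```

```bash
python3 -m crank '[{"jaw":1,"travel":[0,0,-0.2],"dr":[0,0,0]},{"jaw":1,"travel":[0,0,-0.3],"dr":[0,0,0]},{"jaw":1,"travel":[0,0,-0.3],"dr":[0,0,0]},{"jaw":1,"travel":[0,0,-0.3],"dr":[0,0,0]}]'
python3 -m crank '[{"jaw":1,"travel":[0,0,3],"dr":[0,0,0]},{"jaw":1,"travel":[0,0,7],"dr":[0,0,0]},{"jaw":1,"travel":[-4,1.4,7],"dr":[0,0,0]},{"jaw":1,"travel":[-8,2.7,7],"dr":[0,0,0]},{"jaw":1,"travel":[-12,4,7],"dr":[0,0,0]},{"jaw":1,"travel":[-16,5.5,7],"dr":[0,0,0]},{"jaw":1,"travel":[-18,6.3,7],"dr":[0,0,0]},{"jaw":1,"travel":[-18,6.3,7],"dr":[0,0,0]},{"jaw":1,"travel":[-18,6.3,7],"dr":[0,0,0]}]'
python3 -c "
from h import *
ob();t=snap('scene','f2');s=snap('top','f1')
for p in ([.641,.203,.094],[.641,.203,.074]): print((proj(t,p)-[230,80])*4)
a=cv2.resize(t['color'][80:230,230:380,::-1],(600,600))
cv2.imwrite('pics/f12.png',a)"
```

```text
time: 27.3
tool_pos: [0.5801, 0.1698, 0.1024]
tool_rot: [[-0.874, -0.485, 0.001], [-0.485, 0.874, -0.001], [-0.0, -0.001, -1.0]]
wrist_force: [-13.0, -4.6, 26.4]
grip_width: 0.0204
grasp_force: 110.9
time: 28.2
tool_pos: [0.4014, 0.2329, 0.1691]
tool_rot: [[-0.874, -0.486, 0.002], [-0.486, 0.874, 0.001], [-0.002, -0.0, -1.0]]
wrist_force: [0.7, -0.4, -2.9]
grip_width: 0.0211
grasp_force: 107.3
28.2 [0.4014 0.2329 0.1691] [[-0.874, -0.486, 0.002], [-0.486, 0.874, 0.001], [-0.002, -0.0, -1.0]] 0.021127140935811823 [-0.24  0.5  -0.49  2.08  0.38  0.65  1.09] [ 0.7 -0.4 -2.9]
[448.8 382. ]
[446.  398.8]
```

View pics/f12.png

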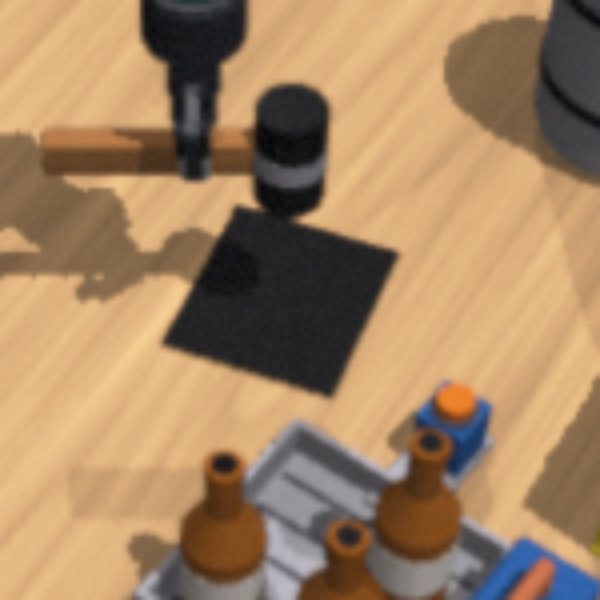

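The pin head at (455,402) now sits right on its block with no stem showing, matching the fully-down prediction. The bottles are still upright, so the mallet goes back on the mat.

```bash
python3 -m crank '[{"jaw":1,"travel":[-1.6,0.8,-3],"dr":[0,0,0]},{"jaw":1,"travel":[-1.6,0.8,-7],"dr":[0,0,0]},{"jaw":1,"travel":[-1.6,0.8,-10],"dr":[0,0,0]},{"jaw":1,"travel":[-1.6,0.8,-11.5],"dr":[0,0,0]},{"jaw":1,"travel":[-1.6,0.8,-12.3],"dr":[0,0,0]},{"jaw":1,"travel":[-1.6,0.8,-12.7],"dr":[0,0,0]},{"jaw":1,"travel":[-1.6,0.8,-13],"dr":[0,0,0]},{"jaw":1,"travel":[-1.6,0.8,-13.2],"dr":[0,0,0]},{"jaw":1,"travel":[-1.6,0.8,-13.2],"dr":[0,0,0]},{"jaw":1,"travel":[-1.6,0.8,-13.2],"dr":[0,0,0]}]'
python3 -c "
from h import *
ob()"
```

```text
time: 29.3
tool_pos: [0.385, 0.2408, 0.0374]
tool_rot: [[-0.875, -0.485, 0.001], [-0.485, 0.875, 0.001], [-0.001, 0.0, -1.0]]
wrist_force: [-0.2, 0.1, -4.7]
grip_width: 0.0205
grasp_force: 107.2
29.3 [0.385  0.2408 0.0374] [[-0.875, -0.485, 0.001], [-0.485, 0.875, 0.001], [-0.001, 0.0, -1.0]] 0.020468199550427512 [-0.45  0.72 -0.25  2.19  0.61  0.29  0.85] [-0.2  0.1 -4.7]
```

```bash
python3 -m crank '[{"jaw":1,"travel":[0,0,-0.2],"dr":[0,0,0]},{"jaw":1,"travel":[0,0,-0.3],"dr":[0,0,0]},{"jaw":1,"travel":[0,0,-0.4],"dr":[0,0,0]},{"jaw":1,"travel":[0,0,-0.4],"dr":[0,0,0]}]'
python3 -m crank '[{"jaw":1,"travel":[0,0,-0.05],"dr":[0,0,0]},{"jaw":3,"travel":[0,0,-0.05],"dr":[0,0,0]},{"jaw":5,"travel":[0,0,-0.05],"dr":[0,0,0]},{"jaw":6,"travel":[0,0,-0.05],"dr":[0,0,0]},{"jaw":6,"travel":[0,0,-0.05],"dr":[0,0,0]},{"jaw":6,"travel":[0,0,1],"dr":[0,0,0]},{"jaw":6,"travel":[0,0,5],"dr":[0,0,0]},{"jaw":6,"travel":[0,0,10],"dr":[0,0,0]},{"jaw":6,"travel":[0,0,15],"dr":[0,0,0]},{"jaw":3,"travel":[0,0,20],"dr":[0,0,0]},{"jaw":0,"travel":[0,0,20],"dr":[0,0,0]},{"jaw":0,"travel":[0,0,20],"dr":[0,0,0]}]' 30
python3 -c "
from h import *
ob();t=snap('scene','g2');s=snap('top','g1')
a=cv2.resize(t['color'][80:230,200:350,::-1],(400,400));b=cv2.resize(s['color'][170:270,320:420,::-1],(400,400))
cv2.imwrite('pics/g12.png',np.hstack([a,b]))"
```

```text
time: 29.7
tool_pos: [0.3846, 0.2406, 0.0336]
tool_rot: [[-0.874, -0.485, 0.001], [-0.485, 0.874, -0.0], [-0.001, -0.0, -1.0]]
wrist_force: [-1.9, -1.7, 6.1]
grip_width: 0.0208
grasp_force: 109.0
time: 30.9
tool_pos: [0.3852, 0.2405, 0.2345]
tool_rot: [[-0.875, -0.485, 0.003], [-0.485, 0.875, 0.001], [-0.003, -0.001, -1.0]]
wrist_force: [-0.3, -0.4, -0.8]
grip_width: 0.0168
grasp_force: 0.0
30.9 [0.3852 0.2405 0.2345] [[-0.875, -0.485, 0.003], [-0.485, 0.875, 0.001], [-0.003, -0.001, -1.0]] 0.016816546490947982 [-0.18  0.4  -0.6   2.03  0.31  0.81  1.12] [-0.3 -0.4 -0.8]
```

View pics/g12.png

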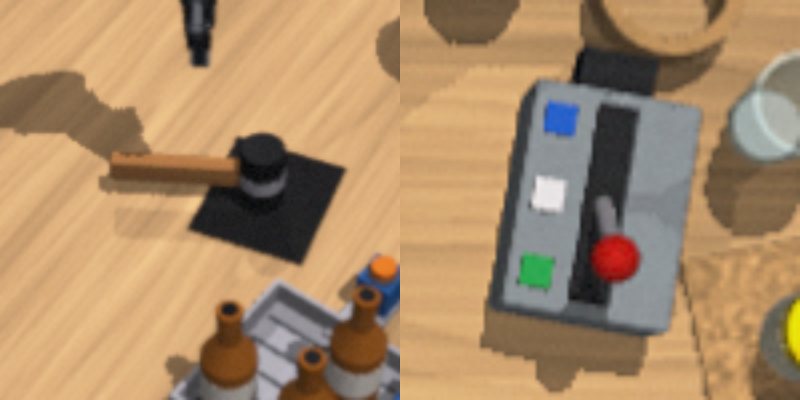

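The mallet stands on its mat at (262,170) left. In the right crop, the ball at (615,258) leans to the green end. I'll refine the lever geometry now.

```bash
python3 - <<'E'
from h import *
s=load('g1');t=load('g2')
f=lambda u,v,z:at(s,(u-400)/4-.5+320.5,v/4-.5+170.5,z)[:2]
C=np.array([f(*c,.065) for c in [(537,80),(700,105),(665,333),(499,309)]]);print(C)  # top-face corners
m=C.mean(0);x=C[0]+C[1]-C[2]-C[3];x/=np.linalg.norm(x);x2=f(561,118,.065)-f(536,270,.065);print('c',m,'yaw',np.degrees(np.arctan2(x[1],x[0])),np.degrees(np.arctan2(x2[1],x2[0])))
def red(im):
    h=cv2.cvtColor(im,cv2.COLOR_RGB2HSV);k=((h[...,0]<6)|(h[...,0]>174))&(h[...,1]>190)&(h[...,2]>60)
    n,l,st,ce=cv2.connectedComponentsWithStats(k.astype(np.uint8));return [(st[i,4],ce[i].round(1)) for i in range(1,n) if st[i,4]>40]
r=red(s['color']);q=red(t['color']);print(r,q)
for th in (-.65,-.6,-.55,-.5,-.45):
    p=np.r_[m+x*.085*np.sin(th),.065+.085*np.cos(th)];print(th,p.round(4),proj(s,p),proj(t,p))
E
```

```text
[[ 0.6355 -0.2297]
 [ 0.6216 -0.3357]
 [ 0.4736 -0.3121]
 [ 0.4867 -0.2056]]
c [ 0.55435  -0.270775] yaw -9.130176482278701 -9.255309288938715
[(np.int32(98), array([373. , 234.2])), (np.int32(49), array([514.6, 251.1]))] [(np.int32(83), array([215.3, 270. ]))]
-0.65 [ 0.5036 -0.2626  0.1327] [372.1 239. ] [211.  269.3]
-0.6 [ 0.507  -0.2632  0.1352] [372.6 237.6] [211.8 269.7]
-0.55 [ 0.5105 -0.2637  0.1375] [373.  236.1] [212.7 270.1]
-0.5 [ 0.5141 -0.2643  0.1396] [373.4 234.5] [213.7 270.6]
-0.45 [ 0.5178 -0.2649  0.1415] [373.8 232.9] [214.7 271.1]
```

```bash
python3 -m crank '[{"jaw":6,"travel":[1,-4.2,1],"dr":[0,0,-4]},{"jaw":6,"travel":[2,-8.6,1],"dr":[0,0,-8]},{"jaw":6,"travel":[3,-13,1],"dr":[0,0,-12]},{"jaw":6,"travel":[4,-17.4,1],"dr":[0,0,-16]},{"jaw":6,"travel":[5,-21.8,1],"dr":[0,0,-20]},{"jaw":6,"travel":[6.2,-26.2,1],"dr":[0,0,-24]},{"jaw":6,"travel":[7.4,-30.6,1],"dr":[0,0,-28]},{"jaw":6,"travel":[8.6,-35,1],"dr":[0,0,-32]},{"jaw":6,"travel":[9.8,-39.4,1],"dr":[0,0,-36]},{"jaw":6,"travel":[11,-43.8,1],"dr":[0,0,-38.2]},{"jaw":6,"travel":[12.2,-48,1],"dr":[0,0,-38.2]},{"jaw":6,"travel":[12.9,-50.5,1],"dr":[0,0,-38.2]}]'
python3 -m crank '[{"jaw":6,"travel":[0,0,0],"dr":[0,0,0]},{"jaw":6,"travel":[0,0,0],"dr":[0,0,0]},{"jaw":6,"travel":[0,0,0],"dr":[0,0,0]}]'
```

```text
time: 32.2
tool_pos: [0.5126, -0.2681, 0.2405]
tool_rot: [[-0.987, 0.163, -0.004], [0.163, 0.987, 0.0], [0.004, -0.001, -1.0]]
wrist_force: [0.5, -0.8, 0.0]
grip_width: 0.0599
grasp_force: 0.0
time: 32.5
tool_pos: [0.5131, -0.2624, 0.2418]
tool_rot: [[-0.988, 0.157, -0.002], [0.157, 0.988, 0.002], [0.003, 0.002, -1.0]]
wrist_force: [0.7, -0.5, 0.6]
grip_width: 0.06
grasp_force: 0.0
```

```bash
python3 -m crank '[{"jaw":6,"travel":[0.1,-0.1,-4],"dr":[0,0,0]},{"jaw":6,"travel":[0.1,-0.1,-8],"dr":[0,0,0]},{"jaw":6,"travel":[0.1,-0.1,-11],"dr":[0,0,0]},{"jaw":6,"travel":[0.1,-0.1,-12.2],"dr":[0,0,0]},{"jaw":6,"travel":[0.1,-0.1,-12.2],"dr":[0,0,0]},{"jaw":4,"travel":[0.1,-0.1,-12.2],"dr":[0,0,0]},{"jaw":2,"travel":[0.1,-0.1,-12.2],"dr":[0,0,0]},{"jaw":2,"travel":[0.1,-0.1,-12.2],"dr":[0,0,0]},{"jaw":2,"travel":[0.1,-0.1,-12.2],"dr":[0,0,0]},{"jaw":2,"travel":[0.1,-0.1,-12.2],"dr":[0,0,0]},{"jaw":2,"travel":[0.1,-0.1,-12.2],"dr":[0,0,0]}]' 25
```

```text
time: 33.6
tool_pos: [0.5159, -0.2626, 0.1229]
tool_rot: [[-0.987, 0.158, 0.002], [0.158, 0.987, 0.002], [-0.002, 0.003, -1.0]]
wrist_force: [-0.5, 6.7, 5.1]
grip_width: 0.0285
grasp_force: 24.4
```

```bash
python3 -m crank '[{"jaw":2,"travel":[0.76,-0.07,0.37],"dr":[0,0,0]},{"jaw":2,"travel":[1.55,-0.2,0.66],"dr":[0,0,0]},{"jaw":2,"travel":[2.36,-0.33,0.87],"dr":[0,0,0]},{"jaw":2,"travel":[3.19,-0.46,1.0],"dr":[0,0,0]},{"jaw":2,"travel":[3.6,-0.55,1.03],"dr":[0,0,0]},{"jaw":2,"travel":[4.0,-0.6,1.04],"dr":[0,0,0]},{"jaw":2,"travel":[4.0,-0.6,1.04],"dr":[0,0,0]},{"jaw":2,"travel":[4.0,-0.6,1.04],"dr":[0,0,0]}]'
python3 -m crank '[{"jaw":4,"travel":[0,0,0],"dr":[0,0,0]},{"jaw":6,"travel":[0,0,0],"dr":[0,0,0]},{"jaw":6,"travel":[0,0,0],"dr":[0,0,0]},{"jaw":6,"travel":[0,0,3],"dr":[0,0,0]},{"jaw":6,"travel":[0,0,7],"dr":[0,0,0]},{"jaw":6,"travel":[-1,5,10],"dr":[0,0,0]},{"jaw":6,"travel":[-2,10,10],"dr":[0,0,0]},{"jaw":6,"travel":[-4,15,10],"dr":[0,0,0]},{"jaw":6,"travel":[-6,20,10],"dr":[0,0,0]},{"jaw":6,"travel":[-8,20,10],"dr":[0,0,0]},{"jaw":6,"travel":[-8,20,10],"dr":[0,0,0]}]'
python3 - <<'E'
from h import *
ob();t=snap('scene','k2');s=snap('top','k1')
def red(im):
    h=cv2.cvtColor(im,cv2.COLOR_RGB2HSV);k=((h[...,0]<6)|(h[...,0]>174))&(h[...,1]>190)&(h[...,2]>60)
    n,l,st,ce=cv2.connectedComponentsWithStats(k.astype(np.uint8));return [(st[i,4],ce[i].round(1)) for i in range(1,n) if st[i,4]>40]
print(red(s['color']),red(t['color']))
for th in (-.2,-.1,0,.1,.2):
    p=np.r_[np.array([.555,-.2707])+np.array([.987,-.16])*.085*np.sin(th),.065+.085*np.cos(th)];print(th,proj(s,p),proj(t,p))
a=cv2.resize(t['color'][220:340,170:290,::-1],(400,400));b=cv2.resize(s['color'][170:270,320:420,::-1],(400,400))
cv2.imwrite('pics/k12.png',np.hstack([a,b]))
E
```

```text
time: 34.4
tool_pos: [0.5555, -0.269, 0.1329]
tool_rot: [[-0.987, 0.159, 0.002], [0.159, 0.987, 0.002], [-0.001, 0.003, -1.0]]
wrist_force: [0.3, 5.4, 1.2]
grip_width: 0.0283
grasp_force: 25.5
time: 35.5
tool_pos: [0.4713, -0.0686, 0.2317]
tool_rot: [[-0.988, 0.154, -0.003], [0.154, 0.988, -0.0], [0.003, -0.0, -1.0]]
wrist_force: [0.4, -0.9, 0.3]
grip_width: 0.0599
grasp_force: 0.0
35.5 [ 0.4713 -0.0686  0.2317] [[-0.988, 0.154, -0.003], [0.154, 0.988, -0.0], [0.003, -0.0, -1.0]] 0.05985277575795455 [ 0.34  0.4  -0.35  1.98  0.19  0.8   1.3 ] [ 0.4 -0.9  0.3]
[(np.int32(99), array([376.3, 219.7])), (np.int32(49), array([514.6, 251.1]))] [(np.int32(91), array([224.4, 276.4]))]
-0.2 [375.6 224.2] [220.4 274.7]
-0.1 [376.2 220.8] [222.8 276.5]
0 [376.8 217.3] [225.3 278.5]
0.1 [377.3 213.9] [227.9 280.6]
0.2 [377.8 210.6] [230.4 282.9]
```

View pics/k12.png

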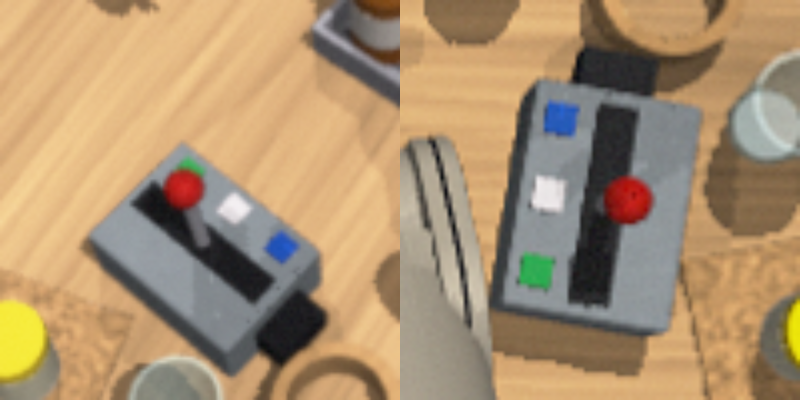

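```bash
cat > lev.py <<'E'
from h import *
def lev(f):
    s=load(f);im=s['color'];h=cv2.cvtColor(im,cv2.COLOR_RGB2HSV).astype(int)
    reg=np.zeros(im.shape[:2],bool);reg[180:265,335:415]=1
    H,S,V=h[...,0],h[...,1],h[...,2]
    def cen(k):
        n,l,st,ce=cv2.connectedComponentsWithStats((k&reg).astype(np.uint8));i=1+np.argmax(st[1:,4]);return ce[i],st[i]
    g,_=cen((H>45)&(H<80)&(S>110));b,_=cen((H>100)&(H<125)&(S>140))
    _w,st=cen((S<40)&(V>190))
    r,rs=cen(((H<9)|(H>172))&(S>140))
    rc=np.array([rs[0]+(rs[2]-1)/2,rs[1]+(rs[3]-1)/2])
    G,B,W=[at(s,*p,.065)[:2] for p in(g,b,_w)]
    x=(B-G)/np.linalg.norm(B-G);m=(B+G)/2
    print('marks',G,B,W,'sep',np.linalg.norm(B-G),'white x',(W-m)@x,'axis',x)
    for c in(r,rc):
        for z in(.139,.15):
            p=at(s,*c,z)[:2];d=(p-W)@x;print(c,z,p,'dx',d.round(4),'th',np.arcsin(d/.085).round(3))
if __name__=='__main__':
    import sys
    for f in sys.argv[1:]: lev(f)
E
python3 lev.py top0 g1 k1
```

```text
marks [ 0.5125 -0.228 ] [ 0.6115 -0.2437] [ 0.5631 -0.2363] sep 0.10023716875490857 white x 0.0011569061800173843 axis [ 0.98765758 -0.15662853]
[373.21100917 234.11926606] 0.139 [ 0.5151 -0.264 ] dx -0.0431 th -0.531
[373.21100917 234.11926606] 0.15 [ 0.514  -0.2618] dx -0.0445 th -0.551
[373.5 234. ] 0.139 [ 0.5154 -0.2647] dx -0.0427 th -0.526
[373.5 234. ] 0.15 [ 0.5143 -0.2625] dx -0.0441 th -0.545
marks [ 0.5127 -0.228 ] [ 0.6115 -0.2437] [ 0.5627 -0.236 ] sep 0.10003964214250269 white x 0.0006161057624756042 axis [ 0.98760849 -0.15693779]
[373.19090909 234.14545455] 0.139 [ 0.515 -0.264] dx -0.0427 th -0.527
[373.19090909 234.14545455] 0.15 [ 0.514  -0.2618] dx -0.044 th -0.545
[373.  234.5] 0.139 [ 0.5141 -0.2635] dx -0.0437 th -0.54
[373.  234.5] 0.15 [ 0.5131 -0.2613] dx -0.045 th -0.558
marks [ 0.5125 -0.228 ] [ 0.6111 -0.2437] [ 0.5626 -0.2361] sep 0.09984212537801869 white x 0.0008293593479354425 axis [ 0.98755911 -0.15724826]
[376.30357143 219.6875    ] 0.139 [ 0.5505 -0.2717] dx -0.0064 th -0.075
[376.30357143 219.6875    ] 0.15 [ 0.5492 -0.2694] dx -0.008 th -0.094
[376.5 219.5] 0.139 [ 0.551  -0.2721] dx -0.0058 th -0.068
[376.5 219.5] 0.15 [ 0.5496 -0.2699] dx -0.0075 th -0.089
```

```bash
python3 -m crank '[{"jaw":6,"travel":[2,-5,0],"dr":[0,0,0]},{"jaw":6,"travel":[4,-10,0],"dr":[0,0,0]},{"jaw":6,"travel":[6,-15,0],"dr":[0,0,0]},{"jaw":6,"travel":[7.6,-19.5,0],"dr":[0,0,0]},{"jaw":6,"travel":[7.8,-20.1,0],"dr":[0,0,0]},{"jaw":6,"travel":[7.8,-20.1,0],"dr":[0,0,0]},{"jaw":6,"travel":[7.8,-20.1,0],"dr":[0,0,0]},{"jaw":6,"travel":[7.8,-20.1,-4],"dr":[0,0,0]},{"jaw":6,"travel":[7.8,-20.1,-8],"dr":[0,0,0]},{"jaw":6,"travel":[7.8,-20.1,-10],"dr":[0,0,0]},{"jaw":6,"travel":[7.8,-20.1,-10],"dr":[0,0,0]},{"jaw":6,"travel":[7.8,-20.1,-10],"dr":[0,0,0]}]'
python3 -m crank '[{"jaw":4,"travel":[0,0,0],"dr":[0,0,0]},{"jaw":2,"travel":[0,0,0],"dr":[0,0,0]},{"jaw":2,"travel":[0,0,0],"dr":[0,0,0]},{"jaw":2,"travel":[0,0,0],"dr":[0,0,0]},{"jaw":2,"travel":[0,0,0],"dr":[0,0,0]},{"jaw":2,"travel":[0,0,0],"dr":[0,0,0]}]' 40
```

```text
time: 36.8
tool_pos: [0.5532, -0.2713, 0.132]
tool_rot: [[-0.987, 0.158, 0.001], [0.158, 0.987, 0.0], [-0.001, 0.001, -1.0]]
wrist_force: [-0.3, 0.4, 1.0]
grip_width: 0.0596
grasp_force: 0.0
time: 37.4
tool_pos: [0.5548, -0.2688, 0.1337]
tool_rot: [[-0.987, 0.158, 0.004], [0.158, 0.987, 0.003], [-0.003, 0.004, -1.0]]
wrist_force: [-0.0, 6.8, 6.2]
grip_width: 0.0279
grasp_force: 38.9
```

```bash
python3 -m crank '[{"jaw":2,"travel":[0.2,0.05,0],"dr":[0,0,0]},{"jaw":2,"travel":[0.4,0.02,0],"dr":[0,0,0]},{"jaw":2,"travel":[0.72,0,0],"dr":[0,0,0]},{"jaw":2,"travel":[0.72,0,0],"dr":[0,0,0]},{"jaw":2,"travel":[0.72,0,0],"dr":[0,0,0]}]'
python3 -m crank '[{"jaw":4,"travel":[0,0,0],"dr":[0,0,0]},{"jaw":6,"travel":[0,0,0],"dr":[0,0,0]},{"jaw":6,"travel":[0,0,0],"dr":[0,0,0]},{"jaw":6,"travel":[0,0,3],"dr":[0,0,0]},{"jaw":6,"travel":[0,0,7],"dr":[0,0,0]},{"jaw":6,"travel":[-1,5,10],"dr":[0,0,0]},{"jaw":6,"travel":[-2,10,10],"dr":[0,0,0]},{"jaw":6,"travel":[-4,15,10],"dr":[0,0,0]},{"jaw":6,"travel":[-6,20,10],"dr":[0,0,0]},{"jaw":6,"travel":[-8,20,10],"dr":[0,0,0]},{"jaw":6,"travel":[-8,20,10],"dr":[0,0,0]}]'
python3 - <<'E'
from h import *
ob();snap('top','n1');snap('scene','n2')
from lev import lev;lev('n1')
E
```

```text
time: 37.9
tool_pos: [0.5615, -0.2699, 0.134]
tool_rot: [[-0.987, 0.158, 0.003], [0.158, 0.987, 0.002], [-0.003, 0.002, -1.0]]
wrist_force: [-0.9, 5.5, 9.6]
grip_width: 0.0279
grasp_force: 39.1
time: 39.0
tool_pos: [0.4763, -0.0696, 0.2314]
tool_rot: [[-0.988, 0.154, -0.003], [0.154, 0.988, 0.0], [0.003, -0.0, -1.0]]
wrist_force: [0.3, -0.7, 0.3]
grip_width: 0.06
grasp_force: 0.0
39.0 [ 0.4763 -0.0696  0.2314] [[-0.988, 0.154, -0.003], [0.154, 0.988, 0.0], [0.003, -0.0, -1.0]] 0.060035618783623686 [ 0.34  0.41 -0.35  1.96  0.19  0.8   1.3 ] [ 0.3 -0.7  0.3]
marks [ 0.5125 -0.228 ] [ 0.6113 -0.2438] [ 0.5626 -0.2361] sep 0.10005538466269569 white x 0.0007227996798353921 axis [ 0.9874531  -0.15791254]
[376.86238532 216.7706422 ] 0.139 [ 0.5577 -0.2731] dx 0.001 th 0.012
[376.86238532 216.7706422 ] 0.15 [ 0.5563 -0.2708] dx -0.0007 th -0.009
[376.5 216.5] 0.139 [ 0.5583 -0.2722] dx 0.0015 th 0.017
[376.5 216.5] 0.15 [ 0.5569 -0.2699] dx -0.0003 th -0.003
```

The lever is centred to within about 0.01 rad. I'll wait six seconds.

```bash
python3 -m crank '[{"jaw":6,"travel":[0,0,0],"dr":[0,0,0]},{"jaw":6,"travel":[0,0,0],"dr":[0,0,0]},{"jaw":6,"travel":[0,0,0],"dr":[0,0,0]},{"jaw":6,"travel":[0,0,0],"dr":[0,0,0]},{"jaw":6,"travel":[0,0,0],"dr":[0,0,0]},{"jaw":6,"travel":[0,0,0],"dr":[0,0,0]},{"jaw":6,"travel":[0,0,0],"dr":[0,0,0]},{"jaw":6,"travel":[0,0,0],"dr":[0,0,0]},{"jaw":6,"travel":[0,0,0],"dr":[0,0,0]},{"jaw":6,"travel":[0,0,0],"dr":[0,0,0]},{"jaw":6,"travel":[0,0,0],"dr":[0,0,0]},{"jaw":6,"travel":[0,0,0],"dr":[0,0,0]}]'|head -1
python3 -m crank '[{"jaw":6,"travel":[0,0,0],"dr":[0,0,0]},{"jaw":6,"travel":[0,0,0],"dr":[0,0,0]},{"jaw":6,"travel":[0,0,0],"dr":[0,0,0]},{"jaw":6,"travel":[0,0,0],"dr":[0,0,0]},{"jaw":6,"travel":[0,0,0],"dr":[0,0,0]},{"jaw":6,"travel":[0,0,0],"dr":[0,0,0]},{"jaw":6,"travel":[0,0,0],"dr":[0,0,0]},{"jaw":6,"travel":[0,0,0],"dr":[0,0,0]},{"jaw":6,"travel":[0,0,0],"dr":[0,0,0]},{"jaw":6,"travel":[0,0,0],"dr":[0,0,0]},{"jaw":6,"travel":[0,0,0],"dr":[0,0,0]},{"jaw":6,"travel":[0,0,0],"dr":[0,0,0]}]'|head -1
python3 -m crank '[{"jaw":6,"travel":[0,0,0],"dr":[0,0,0]},{"jaw":6,"travel":[0,0,0],"dr":[0,0,0]},{"jaw":6,"travel":[0,0,0],"dr":[0,0,0]},{"jaw":6,"travel":[0,0,0],"dr":[0,0,0]},{"jaw":6,"travel":[0,0,0],"dr":[0,0,0]},{"jaw":6,"travel":[0,0,0],"dr":[0,0,0]},{"jaw":6,"travel":[0,0,0],"dr":[0,0,0]},{"jaw":6,"travel":[0,0,0],"dr":[0,0,0]},{"jaw":6,"travel":[0,0,0],"dr":[0,0,0]},{"jaw":6,"travel":[0,0,0],"dr":[0,0,0]},{"jaw":6,"travel":[0,0,0],"dr":[0,0,0]},{"jaw":6,"travel":[0,0,0],"dr":[0,0,0]}]'|head -1
python3 -m crank '[{"jaw":6,"travel":[0,0,0],"dr":[0,0,0]},{"jaw":6,"travel":[0,0,0],"dr":[0,0,0]},{"jaw":6,"travel":[0,0,0],"dr":[0,0,0]},{"jaw":6,"travel":[0,0,0],"dr":[0,0,0]},{"jaw":6,"travel":[0,0,0],"dr":[0,0,0]},{"jaw":6,"travel":[0,0,0],"dr":[0,0,0]},{"jaw":6,"travel":[0,0,0],"dr":[0,0,0]},{"jaw":6,"travel":[0,0,0],"dr":[0,0,0]},{"jaw":6,"travel":[0,0,0],"dr":[0,0,0]},{"jaw":6,"travel":[0,0,0],"dr":[0,0,0]},{"jaw":6,"travel":[0,0,0],"dr":[0,0,0]},{"jaw":6,"travel":[0,0,0],"dr":[0,0,0]}]'|head -1
python3 -m crank '[{"jaw":6,"travel":[0,0,0],"dr":[0,0,0]},{"jaw":6,"travel":[0,0,0],"dr":[0,0,0]},{"jaw":6,"travel":[0,0,0],"dr":[0,0,0]},{"jaw":6,"travel":[0,0,0],"dr":[0,0,0]},{"jaw":6,"travel":[0,0,0],"dr":[0,0,0]},{"jaw":6,"travel":[0,0,0],"dr":[0,0,0]},{"jaw":6,"travel":[0,0,0],"dr":[0,0,0]},{"jaw":6,"travel":[0,0,0],"dr":[0,0,0]},{"jaw":6,"travel":[0,0,0],"dr":[0,0,0]},{"jaw":6,"travel":[0,0,0],"dr":[0,0,0]},{"jaw":6,"travel":[0,0,0],"dr":[0,0,0]},{"jaw":6,"travel":[0,0,0],"dr":[0,0,0]}]'
```

```text
time: 40.3
time: 41.5
time: 42.7
time: 43.9
time: 45.1
tool_pos: [0.4798, -0.0724, 0.2313]
tool_rot: [[-0.987, 0.16, -0.0], [0.16, 0.987, 0.0], [0.0, 0.0, -1.0]]
wrist_force: [-0.1, -0.7, -0.5]
grip_width: 0.0599
grasp_force: 0.0
```

```bash
python3 -m crank '[{"jaw":6,"travel":[2,-5,0],"dr":[0,0,0]},{"jaw":6,"travel":[4,-10,0],"dr":[0,0,0]},{"jaw":6,"travel":[6,-15,0],"dr":[0,0,0]},{"jaw":6,"travel":[7.5,-19.3,0],"dr":[0,0,0]},{"jaw":6,"travel":[7.7,-19.7,0],"dr":[0,0,0]},{"jaw":6,"travel":[7.7,-19.7,0],"dr":[0,0,0]},{"jaw":6,"travel":[7.7,-19.7,0],"dr":[0,0,0]},{"jaw":6,"travel":[7.7,-19.7,-4],"dr":[0,0,0]},{"jaw":6,"travel":[7.7,-19.7,-8],"dr":[0,0,0]},{"jaw":6,"travel":[7.7,-19.7,-9.9],"dr":[0,0,0]},{"jaw":6,"travel":[7.7,-19.7,-9.9],"dr":[0,0,0]},{"jaw":6,"travel":[7.7,-19.7,-9.9],"dr":[0,0,0]}]'
python3 -m crank '[{"jaw":4,"travel":[0,0,0],"dr":[0,0,0]},{"jaw":2,"travel":[0,0,0],"dr":[0,0,0]},{"jaw":2,"travel":[0,0,0],"dr":[0,0,0]},{"jaw":2,"travel":[0,0,0],"dr":[0,0,0]},{"jaw":2,"travel":[1.1,-0.15,-0.07],"dr":[0,0,0]},{"jaw":2,"travel":[2.15,-0.3,-0.29],"dr":[0,0,0]},{"jaw":2,"travel":[3.2,-0.5,-0.64],"dr":[0,0,0]},{"jaw":2,"travel":[4.2,-0.67,-1.12],"dr":[0,0,0]},{"jaw":2,"travel":[5.1,-0.8,-1.73],"dr":[0,0,0]},{"jaw":2,"travel":[5.5,-0.85,-2.0],"dr":[0,0,0]},{"jaw":2,"travel":[5.8,-0.9,-2.2],"dr":[0,0,0]},{"jaw":2,"travel":[5.8,-0.9,-2.2],"dr":[0,0,0]}]' 50
```

```text
time: 46.3
tool_pos: [0.5574, -0.2675, 0.1332]
tool_rot: [[-0.988, 0.157, 0.001], [0.157, 0.988, 0.001], [-0.0, 0.001, -1.0]]
wrist_force: [0.3, -0.0, 0.3]
grip_width: 0.0598
grasp_force: 0.0
time: 47.5
tool_pos: [0.6209, -0.2793, 0.1136]
tool_rot: [[-0.987, 0.159, 0.013], [0.159, 0.987, -0.003], [-0.013, -0.001, -1.0]]
wrist_force: [6.2, -1.8, 3.7]
grip_width: 0.0202
grasp_force: 2.1
```

```bash
python3 -m crank '[{"jaw":4,"travel":[0,0,0],"dr":[0,0,0]},{"jaw":6,"travel":[0,0,0],"dr":[0,0,0]},{"jaw":6,"travel":[0,0,3],"dr":[0,0,0]},{"jaw":6,"travel":[0,0,7],"dr":[0,0,0]},{"jaw":6,"travel":[-2,5,11],"dr":[0,0,0]},{"jaw":6,"travel":[-6,10,11],"dr":[0,0,0]},{"jaw":4,"travel":[-10,15,11],"dr":[0,0,0]},{"jaw":2,"travel":[-14,20,11],"dr":[0,0,0]},{"jaw":0,"travel":[-15,20,11],"dr":[0,0,0]},{"jaw":0,"travel":[-15,20,11],"dr":[0,0,0]},{"jaw":0,"travel":[-15,20,11],"dr":[0,0,0]}]' 20
python3 - <<'E'
from h import *
ob();s=snap('top','q1');t=snap('scene','q2')
from lev import lev;lev('q1')
a=cv2.resize(t['color'][220:340,170:290,::-1],(400,400));b=cv2.resize(s['color'][170:270,320:420,::-1],(400,400))
cv2.imwrite('pics/q12.png',np.hstack([a,b]))
E
```

```text
time: 48.6
tool_pos: [0.4631, -0.0773, 0.2206]
tool_rot: [[-0.988, 0.157, -0.001], [0.157, 0.988, -0.0], [0.001, -0.001, -1.0]]
wrist_force: [1.7, 0.2, -0.7]
grip_width: 0.0003
grasp_force: 0.0
48.6 [ 0.4631 -0.0773  0.2206] [[-0.988, 0.157, -0.001], [0.157, 0.988, -0.0], [0.001, -0.001, -1.0]] 0.00026971621948748486 [ 0.35  0.4  -0.33  2.01  0.19  0.76  1.32] [ 1.7  0.2 -0.7]
marks [ 0.5127 -0.228 ] [ 0.6111 -0.2437] [ 0.5625 -0.2364] sep 0.09964461852001837 white x 0.0006791636217303359 axis [ 0.98750943 -0.15755994]
[378.5754717  200.06603774] 0.139 [ 0.5989 -0.2774] dx 0.0424 th 0.522
[378.5754717  200.06603774] 0.15 [ 0.5972 -0.2751] dx 0.0404 th 0.495
[378.5 200. ] 0.139 [ 0.5991 -0.2772] dx 0.0426 th 0.525
[378.5 200. ] 0.15 [ 0.5974 -0.2749] dx 0.0405 th 0.497
```

View pics/q12.png

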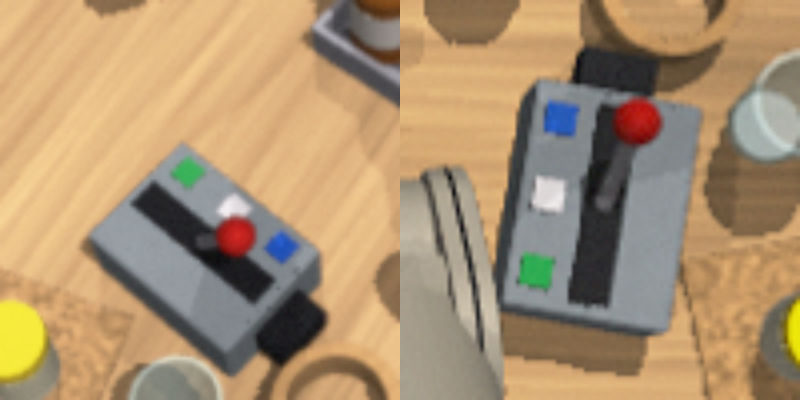

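The lever is at about 0.52 rad because the ball slipped from the grip near the blue end. I'll finish with a level push from the green side with closed fingers.

```bash
python3 -m crank '[{"jaw":0,"travel":[2.2,-5,0],"dr":[0,0,0]},{"jaw":0,"travel":[4.4,-10,0],"dr":[0,0,0]},{"jaw":0,"travel":[6.6,-15,0],"dr":[0,0,0]},{"jaw":0,"travel":[8.2,-18.8,0],"dr":[0,0,0]},{"jaw":0,"travel":[8.4,-19.2,0],"dr":[0,0,0]},{"jaw":0,"travel":[8.4,-19.2,0],"dr":[0,0,0]},{"jaw":0,"travel":[8.4,-19.2,-4],"dr":[0,0,0]},{"jaw":0,"travel":[8.4,-19.2,-8],"dr":[0,0,0]},{"jaw":0,"travel":[8.4,-19.2,-10.5],"dr":[0,0,0]},{"jaw":0,"travel":[8.4,-19.2,-10.5],"dr":[0,0,0]},{"jaw":0,"travel":[8.4,-19.2,-10.5],"dr":[0,0,0]}]'
python3 -m crank '[{"jaw":0,"travel":[0.7,-0.1,0],"dr":[0,0,0]},{"jaw":0,"travel":[1.4,-0.2,0],"dr":[0,0,0]},{"jaw":0,"travel":[2,-0.3,0],"dr":[0,0,0]},{"jaw":0,"travel":[2.4,-0.4,0],"dr":[0,0,0]},{"jaw":0,"travel":[2.7,-0.45,0],"dr":[0,0,0]},{"jaw":0,"travel":[3,-0.5,0],"dr":[0,0,0]},{"jaw":0,"travel":[3,-0.5,0],"dr":[0,0,0]},{"jaw":0,"travel":[3,-0.5,0],"dr":[0,0,0]}]'
```

```text
time: 49.8
tool_pos: [0.5492, -0.2694, 0.1156]
tool_rot: [[-0.987, 0.158, -0.0], [0.158, 0.987, 0.001], [0.0, 0.001, -1.0]]
wrist_force: [1.0, -0.5, 1.7]
grip_width: 0.0001
grasp_force: 0.0
time: 50.6
tool_pos: [0.5789, -0.2756, 0.1153]
tool_rot: [[-0.987, 0.16, 0.0], [0.16, 0.987, -0.0], [-0.0, -0.0, -1.0]]
wrist_force: [-2.1, 0.8, -0.9]
grip_width: 0.0005
grasp_force: 0.6
```

```bash
python3 -m crank '[{"jaw":0,"travel":[0.2,0,0],"dr":[0,0,0]},{"jaw":0,"travel":[0.4,-0.1,0],"dr":[0,0,0]},{"jaw":0,"travel":[0.6,-0.1,0],"dr":[0,0,0]},{"jaw":0,"travel":[0.6,-0.1,0],"dr":[0,0,0]}]'
python3 -m crank '[{"jaw":0,"travel":[0.2,0,0],"dr":[0,0,0]},{"jaw":0,"travel":[0.4,-0.1,0],"dr":[0,0,0]},{"jaw":0,"travel":[0.4,-0.1,0],"dr":[0,0,0]}]'
```

```text
time: 51.0
tool_pos: [0.5796, -0.2757, 0.1148]
tool_rot: [[-0.987, 0.16, -0.011], [0.16, 0.987, 0.002], [0.011, 0.0, -1.0]]
wrist_force: [-12.4, 3.0, 8.6]
grip_width: 0.0
grasp_force: 7.4
time: 51.3
tool_pos: [0.58, -0.2758, 0.1146]
tool_rot: [[-0.987, 0.16, -0.019], [0.16, 0.987, 0.004], [0.019, 0.001, -1.0]]
wrist_force: [-19.7, 5.4, 14.0]
grip_width: 0.0
grasp_force: 12.3
```

Force climbs with no motion, so the lever is on the stop. Next I back off and retreat for a final check.

```bash
python3 -m crank '[{"jaw":0,"travel":[-2,0.3,0],"dr":[0,0,0]},{"jaw":0,"travel":[-4,0.6,0],"dr":[0,0,0]},{"jaw":0,"travel":[-4,0.6,5],"dr":[0,0,0]},{"jaw":0,"travel":[-4,0.6,10],"dr":[0,0,0]},{"jaw":0,"travel":[-5,0.6,14],"dr":[0,0,0]},{"jaw":0,"travel":[-9,5,15],"dr":[0,0,0]},{"jaw":0,"travel":[-13,10,15],"dr":[0,0,0]},{"jaw":0,"travel":[-17,14,15],"dr":[0,0,0]},{"jaw":0,"travel":[-17,18,15],"dr":[0,0,0]},{"jaw":0,"travel":[-17,20,15],"dr":[0,0,0]},{"jaw":0,"travel":[-17,20,15],"dr":[0,0,0]},{"jaw":0,"travel":[-17,20,15],"dr":[0,0,0]}]'
python3 - <<'E'
from h import *
ob();s=snap('top','z1');t=snap('scene','z2')
from lev import lev;lev('z1')
cv2.imwrite('pics/z12.png',np.hstack([cv2.resize(s['color'][70:370,100:480,::-1],(400,316)),cv2.resize(t['color'][60:376,80:480,::-1],(400,316))]))
E
```

```text
time: 52.5
tool_pos: [0.4201, -0.077, 0.2661]
tool_rot: [[-0.988, 0.157, 0.003], [0.157, 0.988, -0.001], [-0.003, -0.0, -1.0]]
wrist_force: [0.5, -0.9, -0.6]
grip_width: 0.0001
grasp_force: 0.0
52.5 [ 0.4201 -0.077   0.2661] [[-0.988, 0.157, 0.003], [0.157, 0.988, -0.001], [-0.003, -0.0, -1.0]] 5.937169442812934e-05 [ 0.42  0.28 -0.39  2.05  0.14  0.83  1.36] [ 0.5 -0.9 -0.6]
marks [ 0.5127 -0.228 ] [ 0.6117 -0.2438] [ 0.5631 -0.2357] sep 0.10025288025787585 white x 0.0008572322289289003 axis [ 0.9875028  -0.15760146]
[378.75438596 196.59649123] 0.139 [ 0.6076 -0.2779] dx 0.0506 th 0.638
[378.75438596 196.59649123] 0.15 [ 0.6057 -0.2756] dx 0.0484 th 0.605
[378.5 196.5] 0.139 [ 0.6078 -0.2773] dx 0.0507 th 0.639
[378.5 196.5] 0.15 [ 0.606 -0.275] dx 0.0486 th 0.608
```

View pics/z12.png

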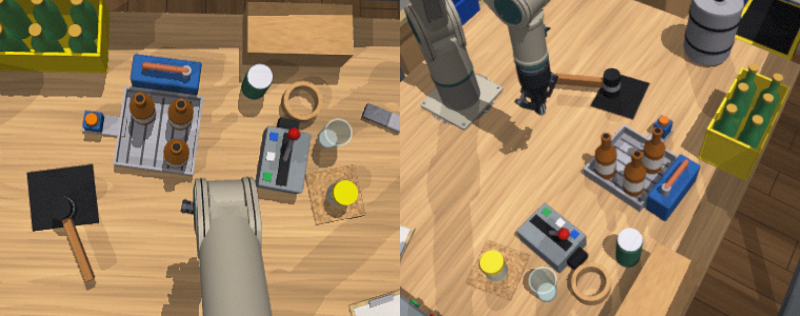

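The final picture shows:
- three bottles upright in the tray, jar on the cork at (345,192), mallet head on the mat at (68,210)
- lever on the blue stop at about 0.65 rad, pin down
- glass, can and tape where they were

```bash
python3 -c "
from workcell import manip
print(manip.close_job())"
```

```text
the job is handed in; nothing more can be done
None
```

I handed the job in at about 52 s: the jar is on the cork pad, the three brown bottles on the bench (only three were out) stand in the tray, the pin is down, the lever rested over five seconds at centre and now sits on the blue stop, and the mallet is back on its mat; the lever took two tries to centre and a last push with closed fingers to reach the stop, and no score came back.

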